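Fit a fresh cartridge in the counter-top water filter

TASK

Fit one of the two new filter cartridges from the bamboo tray into the open, sloping bay of the water filter: the two ends look alike, so feel which one has the stepped neck and lay the cartridge fully home with that neck downhill in the blue yoke, leaving the other cartridge on the tray as the spare. Then shut the flap and lock its slotted catch with the red service key, a quarter turn clockwise, as far as it goes. Put the key back in its block and leave everything else where it stands.

Things in the scene. Friction and masses are not known exactly. Their poses are not given: they have to be found in the camera images.
- unit: the fixed water filter: white wedge housing, 240 mm deep (x) and wide (y), origin under its centre, x to its back, z up. Front edge 55 mm high; from there the face rises at 30 degrees to a flat deck, 140 mm high, from x = +17 to +110 mm. Its front, and so the slope, faces to the robot's right, give or take
- tap (a point): foot of the steel swan-neck tap on the deck, 92 mm to the right (-y) of the housing's middle and 85 mm behind its centre; the tap, 16 mm thick, rises to 310 mm above the counter and bends over 90 mm to -y, away from the bay
- bay: open bay in the sloping face. Origin: where the middle of the cartridge's axis lies when fully home; x up the slope, y across, z square out of the face (30 degrees from vertical). Face at z = +22 mm, floor at -22; open from x = -44 to +46 and y = -46 to +46 mm. Two rails along x (|y| 12 to 17 mm, tops at z = -15) cradle the cartridge, with 2 mm play downhill, 6 mm uphill
- yoke (a point): middle of the blue yoke at the bay's lower end, at bay (-34.5, 0, 0) mm, same axes: 9 mm thick along x, a slot 34 mm wide open at the top, flared to 45 mm over its top 7 mm, cheeks 14 mm above the cartridge's axis and 58 mm apart outside. It takes only the 31 mm neck; a 38 mm end would lie on top of it and keep the flap from shutting
- flap (a joint): white flap over the bay, 138 mm long, 104 mm wide, 6 mm thick, hinged at its upper edge: 0 = shut, flat on the face; grows as it opens; starts at 1.95 to 2.35 rad, stop at 2.5. Stiff hinge (0.16 N m, so 1 to 2 N at the free edge): it stays where it is left
- flap_hinge (a point): middle of the flap's hinge axis, at bay (62, 0, 22) mm. Axes turn with the flap: y the hinge axis; the flap spans x = -2 to -140 mm and z = 0 (inner face) to +6 mm (outer face); shut, they are parallel to the bay's axes; opening turns it about +y
- flap_edge (a point): middle of the flap's free edge on its outer face, at (-140, 0, 6) mm of the flap's axes
- latch (a joint): round slotted steel catch near the flap's free edge: 0 = open, slot across the slope; 1.571 = locked, slot up and down the slope, a hard stop; it rises as the catch turns clockwise seen from outside. Starts at 0 to 0.2, friction 0.05 N m. A cam under the flap turns with it: locked, it holds the shut flap; turned with the flap open, it keeps it from shutting
- latch_slot (a point): middle of the catch's slot floor, at (-124, 0, 8.5) mm of the flap's axes. y along the slot, z out of it. Slot 6 mm wide (flared to 11 mm over its top 2.5 mm), 7.5 mm deep, open at both ends; catch 33 mm in diameter
- key: red service key standing blade down in its block, 50-80 g. Origin at the middle of the blade's tip, z up to the handle, x along the blade's width. Blade 20 mm (x) by 2.5 mm (y), z = 0 to 18 mm; shank 10 mm thick to z = 34; handle a flat slab 42 mm (x) by 12 mm (y), z = 34 to 72 mm
- keyblock: fixed bamboo block for the key: 80 mm (x) by 60 mm (y), 40 mm high, origin under its centre. In the middle of its top a slot 28 mm (x) by 14 mm (y), 36 mm deep. The handle rests on the top: the key's tip then stands 6 mm above the block's underside, the key's x along the block's x (either way round)
- tray: fixed bamboo tray, 300 mm (x) by 400 mm (y), floor 6 mm thick, rim 34 mm high and 10 mm thick, a handle hoop up to 64 mm high on each short side (y = +-195 mm). Origin under its centre
- cart_a: white filter cartridge lying on the tray: cylinder 38 mm thick, 80 mm long, 80-150 g, a 12 mm blue cap at each end. One cap is a stepped neck, only 31 mm thick over those 12 mm; the other is full 38 mm. Origin mid-axis; x along the axis, but the pose does not tell which end has the neck, and pieces differ: feel it, e.g. pinch the last 8 mm of an end and read the finger opening
- cart_b: white filter cartridge lying on the tray: cylinder 38 mm thick, 80 mm long, 80-150 g, a 12 mm blue cap at each end. One cap is a stepped neck, only 31 mm thick over those 12 mm; the other is full 38 mm. Origin mid-axis; x along the axis, but the pose does not tell which end has the neck, and pieces differ: feel it, e.g. pinch the last 8 mm of an end and read the finger opening
- carafe: bystander: glass carafe with a cork on the tray, 76 mm in diameter, 262 mm high, origin under its centre
- jar: bystander: glass jar of coffee capsules with a bamboo lid on the tray, 90 mm in diameter, 119 mm high, origin under its centre
- capsule_red: bystander: red coffee capsule on the tray, 37 mm in diameter, 27 mm high, origin under its centre
- capsule_gold: bystander: gold coffee capsule on the tray, 37 mm in diameter, 27 mm high, origin under its centre
- mug: bystander: white mug, 80 mm in diameter, 90 mm high, origin under its centre
- soap: bystander: soap bottle, 60 mm in diameter, 150 mm high, origin under its centre
Not all that is in view belongs to the job. What is shaped like the cart_a but green or orange is not meant.

How it is judged:
By the outcome, as a careful person would: the job done as asked, in the order asked, and still so for the second after the job is handed in, with the robot touching nothing.
It also fails if it takes over 72 s, if anything falls off the work surface, if the arm or the gripper's body presses on something with over 40 N, if the wrist force passes 120 N, or if a joint passes its speed limit or range.

ROBOT

A 6-joint arm with a two-finger parallel gripper is mounted at the origin on the work surface. World frame = base frame: x ahead of the robot, y to its left, z up, the work surface at z = 0. Lengths are in m, angles in degrees, forces in N, time in s.
With the tool pointing down it reaches from about 0.25 to 0.85 m from the base axis. Payload 12.5 kg.
Tool frame: the origin (TCP) lies on the front face of the gripper's body, between the roots of the fingers; the fingertips stand 84 mm ahead of it and the grasp point (between the pads) lies 65 mm ahead of it; z points along the fingers, y is the line along which they close (so a half turn about z gives the same grasp; the last joint's range is limited). The gripper opens to 93 mm and grips with 3 to 60 N. Pads are 15 mm wide; open, the fingers measure 128 mm over their backs; the gripper's body (75 mm by 188 mm) begins 65 mm behind the grasp point.
Start: joints at [59.324, 20.094, 94.641, -0, 65.266, -4.847], TCP at [0.24, 0.495, 0.303] pointing down, gripper open.
Joint ranges: [-157.81, 157.81], [-45, 120.19], [0.68, 151.7], [-89.99, 269.99], [4.06, 180], [-164.3, 164.3]. Speed limits (degrees/s): [127.2, 127.2, 159.86, 180, 180, 180].

INTERFACE

Orientations are given as [roll, pitch, yaw] about the fixed x, y, z axes, in that order (R = Rz(yaw) Ry(pitch) Rx(roll)).
In Python, from workcell import bot gives the robot as it stands. The module is installed in compiled form; this text tells all that it offers.
- The arm moves only by the tool send_rows, never from a script. Its arguments are lists of equal length, an entry for each row: "fingers": the gripper's target within -1 to 1 (shut at 1, half-way at 0, fully open at -1); "offset": the shift along the tool's x, y, z in units of 0.025 m (1.0 is 0.025 m), a list of three; "delta_rot": the turn, a rotation vector about the tool's x, y, z in units of pi/2 rad (1.0 is pi/2 rad), a list of three. A call has 1 to 8 rows; each row shifts and turns the commanded pose from where the row before left it, along the tool's axes as they then stand; what a row does not reach is not made up. A row lasts 1/12 s, in which the tool goes at most 41.7 mm and 7.16 degrees, less where a joint would pass 70% of its speed; a pose out of reach is approached as far as the arm can. A call with a number of a shift or a turn outside -1 to 1 is refused whole. A call with a gripper value outside its range is refused whole. The fingers move at their own pace and stop on an object; the grip force is fixed at half the most. Time passes only in rows, so rows that do not move let the fingers close. It gives the time, the measured TCP pose, the force, the opening and the grip force at its end, in the units of the state.
- bot.observe(): the state, without advancing time (a new reading comes with each control period).
- bot.grab_frame(name): name is "scene" or "top" or "wrist"; returns a dict with "img" (384x512x3 uint8, blue, green, red), "range_z" (384x512 float32, m along the optical axis (not along the pixel's ray), 0 where there is no reading), "vfov" (degrees; the focal length in pixels is half the picture's height over the tangent of half this angle, whatever the lens; pixels are square), "cx", "cy" (the principal point, pixels), "pose" (4x4, takes a point from camera to world coordinates). Camera axes: x right, y down, z forward; pixel columns grow to the right and rows downward; lengths in m; the calibration is good to about 2 mm. The wrist camera is an equidistant fisheye: a pixel r from the principal point sees the ray r / f radians off the axis. A picture is of the moment at which its call begins.
- bot.job_done(): hands the job in; it is judged then, once.
The state is a dict: "t": time; "joint_pos": joint angles; "qvel": joint speeds; "effort": joint torques, N m; "position": TCP position; "orientation": TCP orientation; "force": force on the tool from outside, world axes, zero at the start; "wrist_torque": the same for the moment, N m; "opening": opening from 0.0 (shut) to 1.0 (fully open); "gripper_force": force on a finger pad.
Only numpy, scipy, OpenCV 4.12 (cv2) and the standard library are available. Lean on these libraries where they do the work, as an engineer would, in place of code of your own. Each camera call takes 0.05 s, during which the arm holds its last target. There are 200 camera calls.

## Working session

There is one attempt and no reset: what is moved stays moved. The work goes in short steps, Python scripts to look and compute and a tool call to move; the robot and the scene stay as the last step left them, time stands still between calls to the robot, and variables do not carry over. Pictures are saved under pics/ and viewed, at most 10 in all, crops included, and the job is handed in when it is done.

Besides the shell and the picture viewer there is one more tool, called after ">>>" by a JSON object that holds its "op" and its "data", one argument or row to a line. send_rows: Moves the arm, as the interface text tells. Its arguments: {"type":"object","properties":{"fingers":{"type":"array","items":{"type":"number"}},"offset":{"type":"array","items":{"type":"array","items":{"type":"number"}}},"delta_rot":{"type":"array","items":{"type":"array","items":{"type":"number"}}}},"required":["fingers","offset","delta_rot"]}

```bash
mkdir -p pics; cat > h.py <<'E'
import numpy as np, cv2
from workcell import bot
def pts(f):
    h,w=f["range_z"].shape; F=h/2/np.tan(np.radians(f["vfov"]/2))
    u,v=np.meshgrid(np.arange(w),np.arange(h)); z=f["range_z"]
    X=np.stack([(u-f["cx"])/F*z,(v-f["cy"])/F*z,z],-1)
    P=X@f["pose"][:3,:3].T+f["pose"][:3,3]; P[z==0]=np.nan
    return P
E
python3 - <<'E'
from h import *
print(bot.observe())
for n in("scene","top"):
    f=bot.grab_frame(n); np.savez("f_%s.npz"%n,**f); cv2.imwrite("pics/%s.png"%n,cv2.resize(f["img"],(800,600),interpolation=cv2.INTER_CUBIC)); print(n,f["vfov"],f["cx"],f["cy"],f["pose"].round(3).tolist())
E
```

```text
{'t': 0.0, 'joint_pos': array([ 5.93243562e+01,  2.01219551e+01,  9.46780720e+01, -1.15432867e-03,
        6.52656623e+01, -4.84765011e+00]), 'qvel': array([-0.01955038, -0.0453273 , -0.03414921,  0.02451943,  0.01244409,
        0.09375447]), 'effort': array([ 1.49715655e-03, -4.97315168e+01, -2.85256898e+01,  6.99333125e-02,
        2.56949110e-02, -8.87374790e-05]), 'position': array([0.23947074, 0.49484336, 0.30221671]), 'orientation': array([-1.79934457e+02, -4.50705948e-03,  1.54172487e+02]), 'force': array([ 0.16207842, -0.12174322,  0.08677115]), 'wrist_torque': array([ 0.00921917, -0.05510027, -0.03656534]), 'gripper_force': 0.0, 'opening': 0.9990650269624003}
scene 55.28466806948334 255.07473331044403 196.58478915964247 [[0.804, 0.411, -0.43, 0.956], [0.595, -0.542, 0.593, -0.71], [0.01, -0.733, -0.68, 0.84], [0.0, 0.0, 0.0, 1.0]]
top 47.21973223839214 252.865488536259 194.63909839274507 [[0.03, -0.98, 0.199, 0.208], [-1.0, -0.028, 0.012, -0.077], [-0.006, -0.199, -0.98, 1.506], [0.0, 0.0, 0.0, 1.0]]
```

View pics/scene.png

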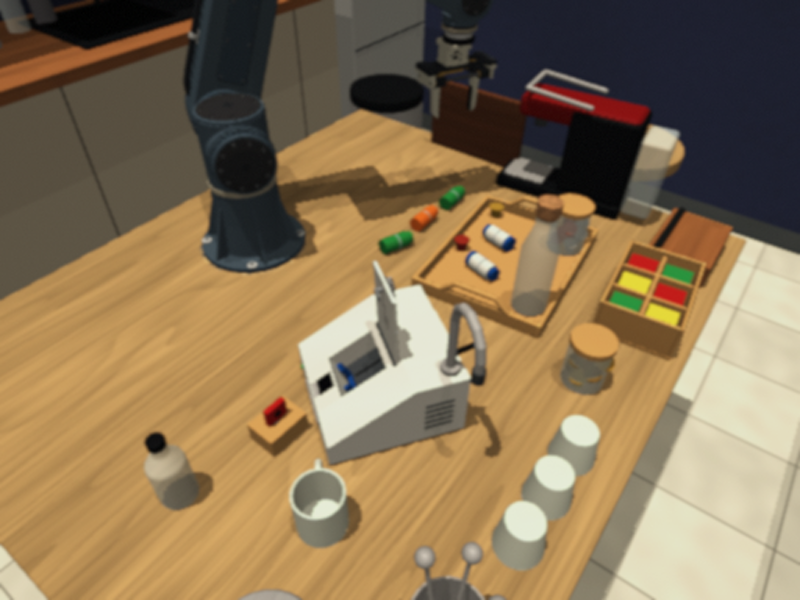

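View pics/top.png

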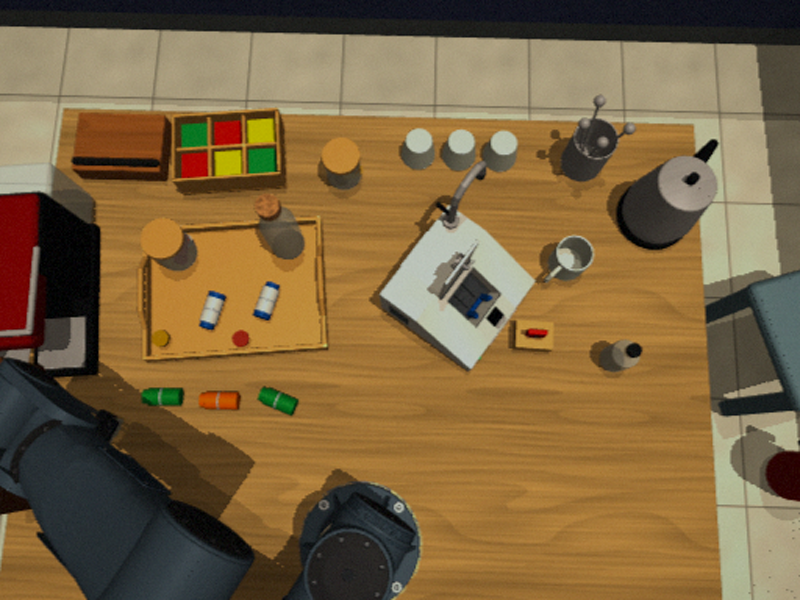

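Top view: the white/blue cartridges are at (212,310) and (266,300). The green and orange ones at (162,397), (219,400) and (278,400) are decoys. The key block is at (535,334), and the unit at (460,290) has its slope facing lower right. Next I measure.

```bash
cat > m.py <<'E'
from h import *
def ray(f,u,v,z):
    F=384/2/np.tan(np.radians(f["vfov"]/2)); d=f["pose"][:3,:3]@np.array([(u-f["cx"])/F,(v-f["cy"])/F,1]); o=f["pose"][:3,3]
    return o+d*(z-o[2])/d[2]
for n in("top","scene"):
    f=np.load("f_%s.npz"%n); P=pts(f); hsv=cv2.cvtColor(f["img"],cv2.COLOR_BGR2HSV)
    print("==",n)
    bl=cv2.inRange(hsv,(105,140,40),(125,255,255)); rd=cv2.inRange(hsv,(0,160,60),(6,255,255))|cv2.inRange(hsv,(174,160,60),(180,255,255))
    for nm,m in(("blue",bl),("red",rd)):
        k,l,s,c=cv2.connectedComponentsWithStats(m)
        for i in range(1,k):
            if s[i,4]<8: continue
            q=P[l==i]; q=np.nanmedian(q,0)
            if 0.1<q[0]<0.9 and q[2]<.3: print(nm,c[i].round(1),s[i,4],"depth",q.round(4),"ray.025",ray(f,*c[i],.025)[:2].round(4),"ray.078",ray(f,*c[i],.078)[:2].round(4))
    # unit
    nrm=np.cross(np.roll(P,-2,1)-np.roll(P,2,1),np.roll(P,-2,0)-np.roll(P,2,0)); nrm/=np.linalg.norm(nrm,axis=-1,keepdims=True); nrm*=np.sign(nrm[...,2:])
    R=(P[...,0]>.2)&(P[...,0]<.75)&(P[...,1]>-.5)&(P[...,1]<0.05)
    deck=R&(abs(P[...,2]-.14)<.005)&(nrm[...,2]>.98)
    q=P[deck]; print("deck",len(q),np.median(q[:,2]), cv2.minAreaRect((q[:,:2]*1000).astype(np.float32)))
    sl=R&(abs(nrm[...,2]-.866)<.06)&(P[...,2]>.05)&(P[...,2]<.145)
    q=P[sl]; 
    for _ in range(5):
        c0=q.mean(0); n3=np.linalg.svd(q-c0,full_matrices=False)[2][2]; n3*=np.sign(n3[2]); q=q[abs((q-c0)@n3)<.003]
    print("slope",len(q),"normal",n3.round(3),"yaw",np.degrees(np.arctan2(-n3[1],-n3[0])),"tilt",np.degrees(np.arccos(n3[2])),"c",c0.round(4), "x at z.14 along:",)
    fl=R&(P[...,2]>.15)&(abs(nrm[...,2])<.8); q=P[fl]; print("flap cand",len(q),np.percentile(q,[0,50,100],axis=0).round(3).tolist() if len(q) else 0)
    kb=R&(abs(P[...,2]-.04)<.004)&(P[...,1]<-.2); q=P[kb]; 
    if len(q)>5: print("kb",len(q),cv2.minAreaRect((q[:,:2]*1000).astype(np.float32)))
E
python3 m.py
```

```text
== top
blue [174.1 182.3] 17 depth [0.5414 0.213  0.0375] ray.025 [0.5443 0.2157] ray.078 [0.5322 0.2052]
blue [138.6 188.8] 25 depth [0.515  0.3315 0.04  ] ray.025 [0.5179 0.3369] ray.078 [0.5068 0.3221]
blue [305.5 194.7] 79 depth [ 0.51   -0.2334  0.0589] ray.025 [ 0.5134 -0.2394] ray.078 [ 0.5025 -0.2336]
blue [167.2 201.3] 36 depth [0.4742 0.2319 0.0385] ray.025 [0.4768 0.2347] ray.078 [0.4672 0.2235]
blue [132. 208.] 29 depth [0.4482 0.3498 0.0375] ray.025 [0.4499 0.3539] ray.078 [0.4413 0.3385]
red [145.3  84.5] 259 depth [0.8875 0.3335 0.0626] ray.025 [0.905  0.3442] ray.078 [0.8801 0.3291]
red [123.9 105.2] 265 depth [0.8076 0.4018 0.063 ] ray.025 [0.823  0.4147] ray.078 [0.801  0.3971]
red [ 10.1 164. ] 1791 depth [0.538 0.654 0.262] ray.025 [0.5936 0.7945] ray.078 [0.5798 0.7634]
red [343.5 212.5] 48 depth [ 0.4463 -0.3597  0.0752] ray.025 [ 0.4553 -0.3689] ray.078 [ 0.4465 -0.3585]
red [153.8 216.4] 76 depth [0.4229 0.2754 0.0331] ray.025 [0.4232 0.2771] ray.078 [0.4155 0.2645]
red [ 10.2 218. ] 134 depth [0.3726 0.6338 0.2586] ray.025 [0.4034 0.7673] ray.078 [0.3964 0.73
[... 1026 characters left out ...]
5 [0.7971 0.4648] ray.078 [0.8074 0.3884]
red [428.7 187.6] 179 depth [0.8859 0.3408 0.063 ] ray.025 [0.882  0.3914] ray.078 [0.8868 0.3197]
red [175.4 262.8] 126 depth [ 0.4545 -0.3647  0.0721] ray.025 [ 0.4249 -0.3437] ray.078 [ 0.4594 -0.3675]
deck 893 0.14008054219918453 ((578.1470947265625, -133.01129150390625), (90.49263000488281, 232.4656524658203), 53.93578338623047)
slope 670 normal [-0.279 -0.387  0.879] yaw 54.20777862693481 tilt 28.4834156389106 c [ 0.5094 -0.2728  0.0769] x at z.14 along:
flap cand 1250 [[0.501, -0.23, 0.15], [0.667, -0.189, 0.24], [0.75, -0.138, 0.308]]
kb 670 ((537.9639892578125, -347.20172119140625), (306.7492370605469, 270.7106018066406), 4.5040812492370605)
```

```bash
cat >> h.py <<'E'
from scipy.spatial.transform import Rotation as Ro
def yawR(y): return Ro.from_euler("xyz",[180,0,y],degrees=True).as_matrix()
def plan(Rt,p,L=.065,n=None):
    "per-row constant offset/turn to put the point L ahead of the TCP at p with tool rotation Rt"
    s=bot.observe(); R0=Ro.from_euler("xyz",s["orientation"],degrees=True).as_matrix()
    p0=np.array(s["position"]); pt=np.asarray(p)-Rt@[0,0,L]
    w=Ro.from_matrix(R0.T@Rt).as_rotvec(); d=R0.T@(pt-p0)
    k=int(max(np.ceil(np.linalg.norm(w)/np.radians(7.0)),np.ceil(np.linalg.norm(d)/.0245),1)) if n is None else n
    while 1:
        A=sum(Ro.from_rotvec(w/k*i).as_matrix() for i in range(k)); t=np.linalg.solve(A,d)/.025
        if abs(t).max()<=1 or n: break
        k+=1
    print("t %.2f n=%d offset %s rot %s | dist %.1fmm %.1fdeg j %s"%(s["t"],k,t.round(3).tolist(),(w/k/(np.pi/2)).round(4).tolist(),1000*np.linalg.norm(d),np.degrees(np.linalg.norm(w)),np.round(s["joint_pos"],0).tolist()))
def st():
    s=bot.observe(); print(round(s["t"],2),np.round(s["position"],4),np.round(s["orientation"],1),"F",np.round(s["force"],1),"open mm",round(93*s["opening"],1),"gf",round(s["gripper_force"],1),"j",np.round(s["joint_pos"],0))
E
cat > m2.py <<'E'
from h import *
yw=np.radians(54.2); C=np.array([.5408,-.1844,0]); U=np.array([[np.cos(yw),-np.sin(yw),0],[np.sin(yw),np.cos(yw),0],[0,0,1]])
for n in("top","scene"):
    f=np.load("f_%s.npz"%n); P=pts(f); Q=(P-C)@U*1000; x,y,z=Q[...,0],Q[...,1],Q[...,2]; print("==",n)
    d=(abs(z-140)<4)&(abs(x)<150)&(abs(y)<150)
    for lo in(-100,-60,60,90):
        s=d&(y>lo)&(y<lo+20)
        if s.sum()>5: print("deck y",lo,"x range",np.percentile(x[s],[2,98]).round(1))
    s=d&(x>30)&(x<100); print("deck y range",np.percentile(y[s],[.5,99.5]).round(1), s.sum())
    # face plane z=140-(17-x)*tan30
    h=(z-140)*np.cos(np.pi/6)+(17-x)*.5; sx=(x-17)/np.cos(np.pi/6)  # height above face, slope coordinate
    sx=(x-17)*np.cos(np.pi/6)+(z-140)*.5
    on=(abs(x)<135)&(abs(y)<125)
    fc=on&(abs(h)<3)&(sx<-2); print("face h",np.median(h[fc]).round(2),"sx",np.percentile(sx[fc],[1,99]).round(1),"y",np.percentile(y[fc],[1,99]).round(1),fc.sum())
    for yy in range(-60,61,12):
        s=on&(abs(y-yy)<4)&(sx<0); o=np.argsort(sx[s]); print(yy,[(int(a),int(b)) for a,b in zip(sx[s][o],h[s][o])][::2])
    fl=on&(z>165)&(abs(y)<80)&(x<80); print("flap", fl.sum())
    q=np.stack([sx[fl],y[fl],h[fl]],-1); print("sx",np.percentile(q[:,0],[1,50,99]).round(0),"y",np.percentile(q[:,1],[1,99]).round(0),"h",np.percentile(q[:,2],[1,99]).round(0))
    pf=np.polyfit(q[:,2],q[:,0],1); print("sx=%.3f h+%.1f"%tuple(pf),"theta",np.pi/2+np.arctan(pf[0]))
    hsv=cv2.cvtColor(f["img"],cv2.COLOR_BGR2HSV); bl=cv2.inRange(hsv,(105,120,30),(125,255,255))>0
    s=bl&on; print("yoke",np.stack([sx[s],y[s],h[s]],-1).round(0).astype(int).tolist()[::3])
    for nm,c,zz in(("jar",(.52,.42),119),("carafe",(.62,.19),262)):
        s=(np.hypot(P[...,0]-c[0],P[...,1]-c[1])<.12)&(P[...,2]>.09); 
        if s.sum(): print(nm,s.sum(),np.percentile(P[s],[1,50,99],axis=0).round(3).tolist())
    s=(abs(P[...,2]-.04)<.004)&(P[...,0]>.38)&(P[...,0]<.55)&(P[...,1]<-.28)&(P[...,1]>-.45)&~((abs(x)<135)&(abs(y)<125))
    print("kb",s.sum(),cv2.minAreaRect((P[s][:,:2]*1000).astype(np.float32)))
    s=(P[...,2]>.066)&(P[...,2]<.09)&(P[...,0]>.40)&(P[...,0]<.5)&(P[...,1]<-.31)&(P[...,1]>-.42); print("key",s.sum(),cv2.minAreaRect((P[s][:,:2]*1000).astype(np.float32)))
E
python3 m2.py
```

```text
== top
deck y -100 x range [ 11.4 108.8]
deck y -60 x range [ 22.7 109.2]
deck y 60 x range [  8.5 108. ]
deck y 90 x range [ 10.8 107.8]
deck y range [-117.6  120. ] 1202
face h -0.28 sx [-167.4   -4.4] y [-117.2  118.3] 1697
-60 [(-200, -44), (-193, -41), (-166, -1), (-162, 0), (-158, 8), (-157, 0), (-156, -3), (-150, 0), (-148, 2), (-145, 0), (-142, -2), (-137, 2), (-135, 0), (-134, -6), (-128, 2), (-126, -2), (-123, -7), (-120, 3), (-115, -1), (-110, 2), (-107, 2), (-104, -1), (-103, -3), (-98, 0), (-97, 0), (-94, -1), (-91, 0), (-88, -1), (-84, -3), (-79, -2), (-77, -5), (-74, 2), (-72, 0), (-68, -3), (-65, -2), (-63, -3), (-59, -4), (-56, -2), (-54, 2), (-50, -2), (-46, 0), (-44, -3), (-39, -1), (-37, -1), (-31, 1), (-27, -1), (-26, 5), (-22, 0), (-18, -3), (-15, 1), (-11, -1)]
-48 [(-198, -44), (-181, -22), (-166, 0), (-164, -2), (-160, -4), (-157, 0), (-154, -3), (-151, -2), (-147, -4), (-143, -4), (-143, 3), (-137, -1), (-135, -3), (-132, -2), (-128, 0), (-125, 0), (-122, 1), (-121, -1), (-118, -17), (-117, -37), (-117, -21), (-116, 4), (-115, -38), (-113, -24), (-113, -18),
[... 16942 characters left out ...]
6], [-107, 16, -19], [-104, 23, -33], [-107, 15, -24], [-103, 21, -37], [-105, 16, -32], [-108, 16, -36], [-112, 17, -38], [-104, 12, -39], [-108, 11, -40], [-113, 12, -42], [-104, 6, -42], [-106, 1, -38], [-111, 2, -41], [-103, -3, -41], [-108, -6, -37], [-108, -27, -7], [-104, -25, -16], [-110, -28, -9], [-103, -30, -13]]
jar 242 [[0.581, 0.391, 0.092], [0.617, 0.421, 0.125], [0.638, 0.478, 0.128]]
carafe 1171 [[0.616, 0.152, 0.092], [0.655, 0.17, 0.176], [0.684, 0.206, 0.269]]
kb 415 ((450.5196228027344, -358.44232177734375), (81.6605453491211, 62.56773376464844), 86.8581314086914)
key 95 ((450.3094787597656, -359.7743835449219), (41.76694869995117, 12.800289154052734), 87.64793395996094)
```

The top picture holds two candidates: white/blue at (266,300) and at (212,310). Both fit, and the green and orange decoys do not. I take the first, since it is clear of the jar, and confirm it with a crop. The unit, key and bay are well measured (bay origin ≈ (0.520, -0.213, 0.084), yaw 54.2°).

```bash
python3 - <<'E'
from h import *
f=np.load("f_top.npz")["img"]; cv2.imwrite("pics/crop.png",cv2.resize(f[160:240,100:220],(720,480),interpolation=cv2.INTER_CUBIC))
plan(yawR(164.2),[.470,.2333,.09]); 
E
```

```text
t 0.10 n=16 offset [-0.774, -0.403, 0.368] rot [-0.0, -0.0, -0.007] | dist 378.5mm 10.0deg j [59.0, 20.0, 95.0, 0.0, 65.0, -5.0]
```

View pics/crop.png

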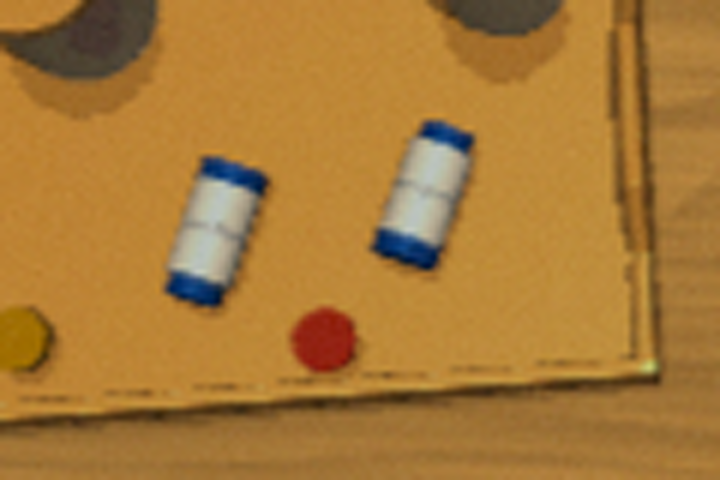

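The crop shows two white/blue cartridges, at (425,195) and (215,230). The target is the right one, and its lower cap at (405,250) is the end I will pinch.

>>> {"op": "send_rows", "data": {
  "fingers": [-0.4,-0.4,-0.4,-0.4,-0.4,-0.4,-0.4,-0.4],
  "offset": [
    [-0.774,-0.403,0.368],
    [-0.774,-0.403,0.368],
    [-0.774,-0.403,0.368],
    [-0.774,-0.403,0.368],
    [-0.774,-0.403,0.368],
    [-0.774,-0.403,0.368],
    [-0.774,-0.403,0.368],
    [-0.774,-0.403,0.368]
  ],
  "delta_rot": [
    [0,0,-0.007],
    [0,0,-0.007],
    [0,0,-0.007],
    [0,0,-0.007],
    [0,0,-0.007],
    [0,0,-0.007],
    [0,0,-0.007],
    [0,0,-0.007]
  ]
}}

```text
t: 0.77
position: [0.3495, 0.3582, 0.2285]
orientation: [-180.0, -0.0, 159.2]
force: [0.5, 1.1, -0.1]
opening: 0.697
gripper_force: 0.0
```

>>> {"op": "send_rows", "data": {
  "fingers": [-0.4,-0.4,-0.4,-0.4,-0.4,-0.4,-0.4,-0.4],
  "offset": [
    [-0.774,-0.403,0.368],
    [-0.774,-0.403,0.368],
    [-0.774,-0.403,0.368],
    [-0.774,-0.403,0.368],
    [-0.774,-0.403,0.368],
    [-0.774,-0.403,0.368],
    [-0.774,-0.403,0.368],
    [-0.774,-0.403,0.368]
  ],
  "delta_rot": [
    [0,0,-0.007],
    [0,0,-0.007],
    [0,0,-0.007],
    [0,0,-0.007],
    [0,0,-0.007],
    [0,0,-0.007],
    [0,0,-0.007],
    [0,0,-0.007]
  ]
}}

```text
t: 1.43
position: [0.4706, 0.2326, 0.1549]
orientation: [-180.0, -0.0, 164.3]
force: [-0.1, 0.1, -0.4]
opening: 0.701
gripper_force: 0.0
```

```bash
python3 - <<'E'
from h import *
st(); plan(yawR(164.2),[.470,.2333,.029])
f=bot.grab_frame("wrist"); np.savez("f_w1.npz",**f); print(f["vfov"],f["cx"],f["cy"])
F=192/np.tan(np.radians(f["vfov"]/2)); hsv=cv2.cvtColor(f["img"],cv2.COLOR_BGR2HSV); bl=cv2.inRange(hsv,(105,120,40),(125,255,255))
k,l,s,c=cv2.connectedComponentsWithStats(bl)
for i in range(1,k):
    if s[i,4]<30: continue
    v,u=np.nonzero(l==i); dx,dy=u-f["cx"],v-f["cy"]; r=np.hypot(dx,dy); th=r/F; d=np.stack([np.sin(th)*dx/r,np.sin(th)*dy/r,np.cos(th)],-1); z=f["range_z"][v,u]; ok=z>0
    X=d[ok]/d[ok][:,2:]*z[ok,None]; Pw=X@f["pose"][:3,:3].T+f["pose"][:3,3]
    print(c[i].round(),s[i,4],np.median(Pw,0).round(4), cv2.minAreaRect((Pw[:,:2]*1000).astype(np.float32)))
E
```

```text
1.43 [0.4706 0.2326 0.1549] [-180.    -0.   164.3] F [-0.1  0.1 -0.4] open mm 65.2 gf 0.0 j [ 21.  29. 105.  -0.  46. -53.]
t 1.43 n=3 offset [0.01, 0.007, 0.812] rot [-0.0001, -0.0001, 0.0003] | dist 60.9mm 0.1deg j [21.0, 29.0, 105.0, -0.0, 46.0, -53.0]
65.70646984690485 253.15941722973028 196.5323080409027
[395. 151.] 391 [0.4501 0.3455 0.0382] ((450.4954833984375, 348.4608154296875), (21.081605911254883, 9.07971477508545), 75.75623321533203)
[256. 310.] 99 [0.5452 0.2145 0.0398] ((544.9983520507812, 213.56539916992188), (19.44676399230957, 5.320833206176758), 77.27790069580078)
```

>>> {"op": "send_rows", "data": {
  "fingers": [-0.4,-0.4,-0.4,-0.4,1,1,1,1],
  "offset": [
    [0,0,0.6],
    [0,0,0.6],
    [0,0,0.6],
    [0,0,0.6],
    [0,0,0],
    [0,0,0],
    [0,0,0],
    [0,0,0]
  ],
  "delta_rot": [
    [0,0,0],
    [0,0,0],
    [0,0,0],
    [0,0,0],
    [0,0,0],
    [0,0,0],
    [0,0,0],
    [0,0,0]
  ]
}}

```text
t: 2.15
position: [0.4705, 0.2337, 0.0965]
orientation: [180.0, 0.1, 164.3]
force: [-0.3, -0.2, 0.5]
opening: 0.466
gripper_force: 0.0
```

>>> {"op": "send_rows", "data": {
  "fingers": [1,1,1],
  "offset": [
    [0,0,0],
    [0,0,0],
    [0,0,0]
  ],
  "delta_rot": [
    [0,0,0],
    [0,0,0],
    [0,0,0]
  ]
}}

```text
t: 2.4
position: [0.4704, 0.2337, 0.0963]
orientation: [180.0, 0.1, 164.3]
force: [-1.0, 1.6, 6.8]
opening: 0.399
gripper_force: 30.0
```

The near end reads about 37 mm, so it is the full 38 mm cap and the neck is at the far end. Next I slide to mid-body and grip there.

>>> {"op": "send_rows", "data": {
  "fingers": [-0.4,-0.4,-0.4,-0.4,-0.4,-0.4,1,1],
  "offset": [
    [0,0,0],
    [0,0,0],
    [0,0,0],
    [-0.53,0,0.04],
    [-0.53,0,0.02],
    [-0.53,0,0.02],
    [0,0,0],
    [0,0,0]
  ],
  "delta_rot": [
    [0,0,0],
    [0,0,0],
    [0,0,0],
    [0,0,0],
    [0,0,0],
    [0,0,0],
    [0,0,0],
    [0,0,0]
  ]
}}

```text
t: 3.07
position: [0.5082, 0.2225, 0.0933]
orientation: [-180.0, -0.0, 164.2]
force: [-1.5, -0.1, 0.3]
opening: 0.603
gripper_force: 0.0
```

>>> {"op": "send_rows", "data": {
  "fingers": [1,1,1,1,1],
  "offset": [
    [0,0,0],
    [0,0,0],
    [0,0,0],
    [0,0,0],
    [0,0,0]
  ],
  "delta_rot": [
    [0,0,0],
    [0,0,0],
    [0,0,0],
    [0,0,0],
    [0,0,0]
  ]
}}

```text
t: 3.48
position: [0.508, 0.2228, 0.0935]
orientation: [-180.0, -0.0, 164.3]
force: [-0.4, 0.7, -0.3]
opening: 0.402
gripper_force: 30.0
```

```bash
cat >> h.py <<'E'
Y=np.radians(54.2); C=np.array([.5408,-.1844,0]); U=np.array([[np.cos(Y),-np.sin(Y),0],[np.sin(Y),np.cos(Y),0],[0,0,1]])
B=U@Ro.from_euler("y",-30,degrees=True).as_matrix()   # bay axes in world
Bo=C+U@[-.0352,0,.0842]
bay=lambda x,y,z: Bo+B@(np.array([x,y,z])/1000)
RT=B@np.diag([1,-1,-1])
E
python3 - <<'E'
from h import *
st(); print(B.round(3).tolist(),Bo); s=bot.observe()
plan(RT,bay(2,0,120))
plan(RT,[.49,.0,.25])
E
```

```text
3.48 [0.508  0.2228 0.0935] [-180.    -0.   164.3] F [-0.4  0.7 -0.3] open mm 37.4 gf 30.0 j [ 19.  38. 102.   0.  41. -55.]
[[0.507, -0.811, -0.292], [0.702, 0.585, -0.406], [0.5, 0.0, 0.866]] [ 0.52020949 -0.21294945  0.0842    ]
t 3.48 n=22 offset [-0.875, -0.426, -0.554] rot [-0.0145, 0.0101, 0.0541] | dist 533.2mm 112.8deg j [19.0, 38.0, 102.0, 0.0, 41.0, -55.0]
t 3.48 n=17 offset [-0.455, -0.259, -0.664] rot [-0.0188, 0.0131, 0.0701] | dist 329.8mm 112.8deg j [19.0, 38.0, 102.0, 0.0, 41.0, -55.0]
```

>>> {"op": "send_rows", "data": {
  "fingers": [1,1,1,1,1,1,1],
  "offset": [
    [0,0,-0.5],
    [0,0,-1],
    [0,0,-1],
    [0,0,-1],
    [0,0,-1],
    [0,0,-1],
    [0,0,-1]
  ],
  "delta_rot": [
    [0,0,0],
    [0,0,0],
    [0,0,0],
    [0,0,0],
    [0,0,0],
    [0,0,0],
    [0,0,0]
  ]
}}

```text
t: 4.07
position: [0.508, 0.2227, 0.2582]
orientation: [180.0, 0.0, 164.3]
force: [0.5, 0.1, -0.7]
opening: 0.399
gripper_force: 30.0
```

```bash
python3 - <<'E'
from h import *
st(); plan(RT,[.40,-.10,.28])
E
```

```text
4.07 [0.508  0.2227 0.2582] [180.    0.  164.3] F [ 0.5  0.1 -0.7] open mm 37.1 gf 30.0 j [ 19.  23.  97.  -0.  60. -55.]
t 4.07 n=17 offset [-0.68, -0.65, -0.425] rot [-0.0187, 0.0131, 0.0701] | dist 379.5mm 112.8deg j [19.0, 23.0, 97.0, -0.0, 60.0, -55.0]
```

```bash
cat >> h.py <<'E'
def line(Rt,p,L=.065,n=None):
    "straight path of the point L ahead, turning evenly; prints row offsets in tool axes"
    s=bot.observe(); R0=Ro.from_euler("xyz",s["orientation"],degrees=True).as_matrix(); p0=np.array(s["position"])+R0@[0,0,L]
    w=Ro.from_matrix(R0.T@Rt).as_rotvec(); d=np.asarray(p)-p0
    k=n or int(max(np.ceil(np.linalg.norm(w)/np.radians(7.0)),np.ceil(np.linalg.norm(d)/.022),1))
    rows=[]
    for i in range(k):
        Ra,Rb=[R0@Ro.from_rotvec(w*(i+j)/k).as_matrix() for j in(0,1)]
        dt=d/k-Rb@[0,0,L]+Ra@[0,0,L]; rows.append((Ra.T@dt/.025).round(2).tolist())
    print("t %.2f n=%d rot %s dist %.1fmm %.1fdeg"%(s["t"],k,(w/k/(np.pi/2)).round(4).tolist(),1000*np.linalg.norm(d),np.degrees(np.linalg.norm(w))))
    for i in range(0,k,8): print(rows[i:i+8])
E
python3 -c "
from h import *
line(RT,[.40,-.10,.28])"
```

```text
t 4.07 n=17 rot [-0.0187, 0.0131, 0.0701] dist 351.2mm 112.8deg
[[-0.01, -0.88, -0.2], [-0.09, -0.87, -0.23], [-0.18, -0.86, -0.25], [-0.25, -0.83, -0.28], [-0.33, -0.79, -0.3], [-0.4, -0.75, -0.33], [-0.46, -0.7, -0.36], [-0.52, -0.64, -0.38]]
[[-0.57, -0.57, -0.41], [-0.61, -0.5, -0.43], [-0.64, -0.42, -0.46], [-0.67, -0.34, -0.48], [-0.68, -0.26, -0.5], [-0.69, -0.17, -0.52], [-0.68, -0.09, -0.53], [-0.67, -0.0, -0.54]]
[[-0.64, 0.08, -0.55]]
```

>>> {"op": "send_rows", "data": {
  "fingers": [1,1,1,1,1,1,1,1],
  "offset": [
    [-0.01,-0.88,-0.2],
    [-0.09,-0.87,-0.23],
    [-0.18,-0.86,-0.25],
    [-0.25,-0.83,-0.28],
    [-0.33,-0.79,-0.3],
    [-0.4,-0.75,-0.33],
    [-0.46,-0.7,-0.36],
    [-0.52,-0.64,-0.38]
  ],
  "delta_rot": [
    [-0.0187,0.0131,0.0701],
    [-0.0187,0.0131,0.0701],
    [-0.0187,0.0131,0.0701],
    [-0.0187,0.0131,0.0701],
    [-0.0187,0.0131,0.0701],
    [-0.0187,0.0131,0.0701],
    [-0.0187,0.0131,0.0701],
    [-0.0187,0.0131,0.0701]
  ]
}}

```text
t: 4.73
position: [0.4548, 0.0524, 0.2955]
orientation: [171.9, -13.9, 114.1]
force: [0.3, -0.0, -0.8]
opening: 0.403
gripper_force: 30.0
```

>>> {"op": "send_rows", "data": {
  "fingers": [1,1,1,1,1,1,1,1],
  "offset": [
    [-0.57,-0.57,-0.41],
    [-0.61,-0.5,-0.43],
    [-0.64,-0.42,-0.46],
    [-0.67,-0.34,-0.48],
    [-0.68,-0.26,-0.5],
    [-0.69,-0.17,-0.52],
    [-0.68,-0.09,-0.53],
    [-0.67,0,-0.54]
  ],
  "delta_rot": [
    [-0.0187,0.0131,0.0701],
    [-0.0187,0.0131,0.0701],
    [-0.0187,0.0131,0.0701],
    [-0.0187,0.0131,0.0701],
    [-0.0187,0.0131,0.0701],
    [-0.0187,0.0131,0.0701],
    [-0.0187,0.0131,0.0701],
    [-0.0187,0.0131,0.0701]
  ]
}}

```text
t: 5.4
position: [0.3892, -0.108, 0.331]
orientation: [178.2, -28.7, 61.1]
force: [0.4, 0.8, -0.9]
opening: 0.401
gripper_force: 30.0
```

```bash
python3 - <<'E'
from h import *
st(); line(RT,[.40,-.10,.28]); line(RT,bay(2,0,110))
E
```

```text
5.4 [ 0.3892 -0.108   0.331 ] [178.2 -28.7  61.1] F [ 0.4  0.8 -0.9] open mm 37.3 gf 30.0 j [-36.   2. 116.  32.  67. -20.]
t 5.40 n=1 rot [-0.0174, 0.0135, 0.0667] dist 20.2mm 6.3deg
[[-0.6, 0.09, -0.57]]
t 5.40 n=10 rot [-0.0017, 0.0014, 0.0067] dist 214.7mm 6.3deg
[[-0.58, 0.62, 0.13], [-0.57, 0.62, 0.13], [-0.57, 0.63, 0.13], [-0.56, 0.63, 0.13], [-0.55, 0.64, 0.13], [-0.55, 0.64, 0.13], [-0.54, 0.65, 0.14], [-0.53, 0.66, 0.14]]
[[-0.53, 0.66, 0.14], [-0.52, 0.67, 0.14]]
```

>>> {"op": "send_rows", "data": {
  "fingers": [1,1,1,1,1],
  "offset": [
    [-0.58,0.62,0.13],
    [-0.57,0.62,0.13],
    [-0.57,0.63,0.13],
    [-0.56,0.63,0.13],
    [-0.55,0.64,0.13]
  ],
  "delta_rot": [
    [-0.0017,0.0014,0.0067],
    [-0.0017,0.0014,0.0067],
    [-0.0017,0.0014,0.0067],
    [-0.0017,0.0014,0.0067],
    [-0.0017,0.0014,0.0067]
  ]
}}

```text
t: 5.82
position: [0.4309, -0.1952, 0.2837]
orientation: [179.0, -29.3, 57.9]
force: [0.4, 0.1, -1.1]
opening: 0.402
gripper_force: 30.0
```

>>> {"op": "send_rows", "data": {
  "fingers": [1,1,1,1,1,1],
  "offset": [
    [-0.55,0.64,0.13],
    [-0.54,0.65,0.14],
    [-0.53,0.66,0.14],
    [-0.53,0.66,0.14],
    [-0.52,0.67,0.14],
    [0,0,0]
  ],
  "delta_rot": [
    [-0.0017,0.0014,0.0067],
    [-0.0017,0.0014,0.0067],
    [-0.0017,0.0014,0.0067],
    [-0.0017,0.0014,0.0067],
    [-0.0017,0.0014,0.0067],
    [0,0,0]
  ]
}}

```text
t: 6.32
position: [0.4723, -0.2834, 0.2352]
orientation: [-179.9, -30.0, 54.4]
force: [-1.0, 0.7, -1.1]
opening: 0.403
gripper_force: 30.0
```

```bash
python3 - <<'E'
from h import *
st(); line(RT,bay(2,0,4))
f=bot.grab_frame("scene"); P=pts(f); Q=(P-Bo)@B*1000
cv2.imwrite("pics/s2.png",cv2.resize(f["img"][150:340,150:340],(600,600),interpolation=cv2.INTER_CUBIC))
hsv=cv2.cvtColor(f["img"],cv2.COLOR_BGR2HSV); bl=cv2.inRange(hsv,(105,120,30),(125,255,255))>0
m=bl&(abs(Q[...,1])<60)&(Q[...,2]>40)&(Q[...,2]<160); q=Q[m]; print(len(q)); 
for lo,hi in((-80,0),(0,80)):
    s=q[(q[:,0]>lo)&(q[:,0]<hi)]
    if len(s): print(len(s),np.percentile(s,[5,50,95],axis=0).round(1).tolist())
E
```

```text
6.32 [ 0.4723 -0.2834  0.2352] [-179.9  -30.    54.4] F [-1.   0.7 -1.1] open mm 37.5 gf 30.0 j [-46.  27.  99.  33.  64. -28.]
t 6.32 n=5 rot [-0.0003, 0.0001, 0.0003] dist 104.4mm 0.2deg
[[0.0, -0.02, 0.83], [0.0, -0.02, 0.83], [0.0, -0.02, 0.83], [0.0, -0.02, 0.83], [0.0, -0.02, 0.83]]
62
62 [[32.9, -20.1, 104.1], [38.1, -12.8, 116.0], [42.5, 0.0, 123.2]]
```

View pics/s2.png

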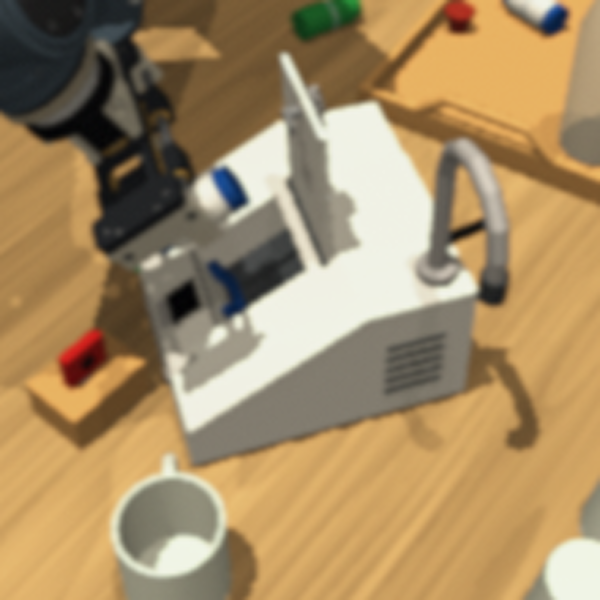

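The scene shows the cartridge above the bay, its uphill cap at crop (230,187), the blue yoke at (228,285), and the centring looks good. Lowering now.

>>> {"op": "send_rows", "data": {
  "fingers": [1,1,1,1,1,1,1,1],
  "offset": [
    [0,-0.03,0.8],
    [0,-0.03,0.8],
    [0,-0.02,0.8],
    [0,-0.02,0.6],
    [0,0,0.4],
    [0,0,0.3],
    [0,0,0.2],
    [0,0,0.14]
  ],
  "delta_rot": [
    [0,0,0],
    [0,0,0],
    [0,0,0],
    [0,0,0],
    [0,0,0],
    [0,0,0],
    [0,0,0],
    [0,0,0]
  ]
}}

```text
t: 7.03
position: [0.4999, -0.2394, 0.1495]
orientation: [179.8, -29.9, 54.5]
force: [3.9, -4.5, 2.0]
opening: 0.403
gripper_force: 30.0
```

```bash
python3 - <<'E'
from h import *
st(); line(RT,bay(2,0,4)); s=bot.observe(); R0=Ro.from_euler("xyz",s["orientation"],degrees=True).as_matrix()
print("grasp pt bay",((s["position"]+R0@[0,0,.065]-Bo)@B*1000).round(1),"F bay",(s["force"]@B).round(1))
E
```

```text
7.03 [ 0.4999 -0.2394  0.1495] [179.8 -29.9  54.5] F [ 3.9 -4.5  2. ] open mm 37.5 gf 30.0 j [-41.  34. 103.  39.  53. -31.]
t 7.03 n=1 rot [0.0002, 0.0006, 0.0033] dist 4.6mm 0.3deg
[[-0.07, 0.04, 0.17]]
grasp pt bay [3.7 1.  8.2] F bay [-0.2 -5.8  2.4]
```

>>> {"op": "send_rows", "data": {
  "fingers": [1,1,1,1],
  "offset": [
    [-0.06,0.04,0],
    [0,0,0.1],
    [0,0,0.1],
    [0,0,0]
  ],
  "delta_rot": [
    [0,0,0],
    [0,0,0],
    [0,0,0],
    [0,0,0]
  ]
}}

```text
t: 7.37
position: [0.501, -0.2398, 0.1448]
orientation: [179.8, -29.9, 54.5]
force: [-0.6, -7.5, 10.9]
opening: 0.406
gripper_force: 30.0
```

```bash
cat >> h.py <<'E'
def bst(L=.065):
    s=bot.observe(); R0=Ro.from_euler("xyz",s["orientation"],degrees=True).as_matrix()
    print("t",round(s["t"],2),"pt bay",((s["position"]+R0@[0,0,L]-Bo)@B*1000).round(1),"F bay",(s["force"]@B).round(1),"rpy",np.round(s["orientation"],1),"mm",round(93*s["opening"],1),"gf",round(s["gripper_force"],1),"tq",np.round(s["wrist_torque"],2))
E
python3 -c "
from h import *
bst()"
```

```text
t 7.37 pt bay [ 1.6 -0.2  4. ] F bay [-0.1 -3.9 12.7] rpy [179.8 -29.9  54.5] mm 37.7 gf 30.0 tq [-0.63  0.06 -0.21]
```

>>> {"op": "send_rows", "data": {
  "fingers": [-0.03,-0.03,-0.03,-0.03,-0.03,-0.03,-0.03,-0.03],
  "offset": [
    [0,0,0],
    [0,0,0],
    [0,0,-0.2],
    [0,0,-0.5],
    [0,0,-1],
    [0,0,-1],
    [0,0,-1],
    [0,0,-1]
  ],
  "delta_rot": [
    [0,0,0],
    [0,0,0],
    [0,0,0],
    [0,0,0],
    [0,0,0],
    [0,0,0],
    [0,0,0],
    [0,0,0]
  ]
}}

```text
t: 8.03
position: [0.4656, -0.2867, 0.247]
orientation: [-179.9, -30.0, 54.4]
force: [0.9, 0.4, -0.1]
opening: 0.517
gripper_force: 0.0
```

```bash
python3 - <<'E'
from h import *
bst(); 
f=bot.grab_frame("scene"); P=pts(f); Q=(P-Bo)@B*1000; x,y,z=Q[...,0],Q[...,1],Q[...,2]
m=(abs(x)<44)&(abs(y)<25)&(z>5)&(z<40)
for a in range(-44,45,6):
    s=m&(abs(x-a)<3)&(abs(y)<20)
    if s.sum()>2: print(a,s.sum(),"top z",np.percentile(z[s],[50,95]).round(1),"y at top",np.median(y[s&(z>np.percentile(z[s],70))]).round(1))
f2=bot.grab_frame("wrist"); cv2.imwrite("pics/w2.png",np.hstack([cv2.resize(f["img"][200:300,170:290],(400,334),interpolation=cv2.INTER_CUBIC),cv2.resize(f2["img"],(400,334))]))
E
```

```text
t 8.03 pt bay [  1.8   1.4 121.9] F bay [ 0.7 -0.5 -0.5] rpy [-179.9  -30.    54.4] mm 48.1 gf 0.0 tq [-0.2   0.22  0.  ]
-44 11 top z [14. 22.] y at top 8.5
-38 13 top z [10.2 15. ] y at top -1.7
-32 21 top z [12.6 14.5] y at top -1.7
-26 17 top z [13.7 17.5] y at top 1.2
-20 23 top z [15.1 19.9] y at top -1.9
-14 25 top z [14.4 18.7] y at top -1.9
-8 22 top z [15.2 18.3] y at top -3.1
-2 20 top z [14.2 19.9] y at top -2.4
4 25 top z [15.3 19. ] y at top 0.2
10 24 top z [14.7 19.7] y at top -1.0
16 22 top z [16.9 19.6] y at top -0.7
22 23 top z [14.3 19. ] y at top -1.0
28 22 top z [15.4 20.3] y at top 0.8
34 23 top z [16.1 18.6] y at top 0.2
40 27 top z [14.8 19.5] y at top -1.7
```

View pics/w2.png

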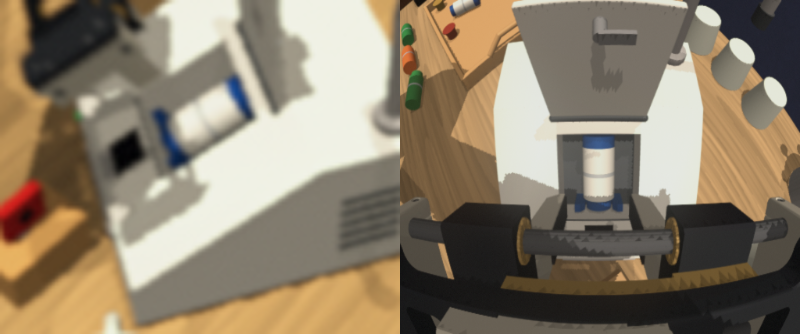

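The left crop shows the cartridge in the bay with its lower cap inside the blue yoke (170,150). The right wrist view shows it lying between the rails with the flap up behind. Depth puts the body top at z = 19 and the neck end at about 15, so it is home. Next: the flap.

```bash
cat >> h.py <<'E'
un=lambda x,y,z: C+U@(np.array([x,y,z])/1000)
RV=U@np.diag([1,-1,-1])
def ust(L=.084):
    s=bot.observe(); R0=Ro.from_euler("xyz",s["orientation"],degrees=True).as_matrix()
    print("t",round(s["t"],2),"tip unit",((s["position"]+R0@[0,0,L]-C)@U*1000).round(1),"F unit",(s["force"]@U).round(1),"rpy",np.round(s["orientation"],1),"j",np.round(s["joint_pos"],0))
E
python3 - <<'E'
from h import *
ust(); line(RV,un(-55,25,318),.084)
E
```

```text
t 8.13 tip unit [-86.   -0.5 176.2] F unit [ 0.8  1.  -0.3] rpy [179.7 -29.9  54.5] j [-47.  26.  99.  33.  65. -28.]
t 8.13 n=7 rot [0.0003, -0.0475, 0.0004] dist 147.3mm 29.9deg
[[0.81, -0.14, -0.6], [0.76, -0.14, -0.64], [0.71, -0.14, -0.68], [0.66, -0.14, -0.71], [0.6, -0.14, -0.74], [0.55, -0.14, -0.77], [0.49, -0.14, -0.79]]
```

>>> {"op": "send_rows", "data": {
  "fingers": [1,1,1,1,1,1,1],
  "offset": [
    [0.81,-0.14,-0.6],
    [0.76,-0.14,-0.64],
    [0.71,-0.14,-0.68],
    [0.66,-0.14,-0.71],
    [0.6,-0.14,-0.74],
    [0.55,-0.14,-0.77],
    [0.49,-0.14,-0.79]
  ],
  "delta_rot": [
    [0,-0.0475,0],
    [0,-0.0475,0],
    [0,-0.0475,0],
    [0,-0.0475,0],
    [0,-0.0475,0],
    [0,-0.0475,0],
    [0,-0.0475,0]
  ]
}}

```text
t: 8.72
position: [0.4887, -0.2119, 0.3995]
orientation: [-180.0, 0.2, 54.4]
force: [0.0, -0.1, -0.9]
opening: 0.063
gripper_force: 0.0
```

>>> {"op": "send_rows", "data": {
  "fingers": [1,1,1,1,1],
  "offset": [
    [0.9,0,0],
    [0.9,0,0],
    [0.9,0,0],
    [0.9,0,0],
    [0,0,0]
  ],
  "delta_rot": [
    [0,0,0],
    [0,0,0],
    [0,0,0],
    [0,0,0],
    [0,0,0]
  ]
}}

```text
t: 9.13
position: [0.5424, -0.1368, 0.3979]
orientation: [-179.9, -0.1, 54.6]
force: [-0.5, -0.5, 0.8]
opening: 0.008
gripper_force: 0.0
```

```bash
python3 - <<'E'
from h import *
ust(); line(RV,un(35,25,209),.084)
E
```

```text
t 9.13 tip unit [ 39.6  26.7 313.9] F unit [-0.7  0.1  0.8] rpy [-1.799e+02 -1.000e-01  5.460e+01] j [-19.  17.  86.   0.  78.  16.]
t 9.13 n=5 rot [-0.0002, -0.0001, 0.0009] dist 105.0mm 0.4deg
[[-0.04, 0.01, 0.84], [-0.04, 0.01, 0.84], [-0.04, 0.01, 0.84], [-0.04, 0.01, 0.84], [-0.04, 0.01, 0.84]]
```

>>> {"op": "send_rows", "data": {
  "fingers": [1,1,1,1,1,1],
  "offset": [
    [0,0,0.84],
    [0,0,0.84],
    [-0.02,0,0.84],
    [-0.04,0,0.84],
    [-0.04,0,0.84],
    [0,0,0]
  ],
  "delta_rot": [
    [0,0,0],
    [0,0,0],
    [0,0,0],
    [0,0,0],
    [0,0,0],
    [0,0,0]
  ]
}}

```text
t: 9.63
position: [0.538, -0.1413, 0.2895]
orientation: [-179.6, 0.1, 54.5]
force: [0.3, 0.9, 0.2]
opening: 0.005
gripper_force: 0.0
```

```bash
python3 - <<'E'
from h import *
ust(); line(RV,un(-17,25,204),.084)
E
```

```text
t 9.63 tip unit [ 33.2  28.1 205.5] F unit [0.9 0.3 0.2] rpy [-1.796e+02  1.000e-01  5.450e+01] j [-20.  22.  94.   0.  64.  16.]
t 9.63 n=3 rot [-0.0015, 0.0003, 0.0009] dist 50.3mm 0.5deg
[[-0.67, 0.03, 0.02], [-0.67, 0.03, 0.02], [-0.67, 0.03, 0.02]]
```

>>> {"op": "send_rows", "data": {
  "fingers": [1,1,1,1,1,1,1,1],
  "offset": [
    [-0.5,0.04,0],
    [-0.5,0.04,0],
    [-0.5,0.04,0.04],
    [-0.5,0,0.08],
    [-0.4,0,0.33],
    [-0.4,0,0.35],
    [-0.4,0,0.37],
    [0,0,0]
  ],
  "delta_rot": [
    [0,0,0],
    [0,0,0],
    [0,0,0],
    [0,0,0],
    [0,0,0],
    [0,0,0],
    [0,0,0],
    [0,0,0]
  ]
}}

```text
t: 10.3
position: [0.4941, -0.2092, 0.2617]
orientation: [-179.8, 0.0, 54.4]
force: [-0.9, 0.5, -0.6]
opening: 0.009
gripper_force: 0.0
```

```bash
python3 - <<'E'
from h import *
ust(); line(RV,un(-62,25,142),.084); line(RV,un(-66,25,106),.084)
f=bot.grab_frame("scene"); P=pts(f); Q=(P-C)@U*1000; x,y,z=Q[...,0],Q[...,1],Q[...,2]
m=(y<-20)&(y>-50)&(x<30)&(x>-140)&(z>60)&(z<300); xs=x[m]; 
print([(int(a),int(b)) for a,b in sorted(zip(x[m],z[m]))][::12])
E
```

```text
t 10.3 tip unit [-47.5  23.6 177.7] F unit [-0.1  1.  -0.6] rpy [-179.8    0.    54.4] j [-28.  21.  99.   0.  60.   8.]
t 10.30 n=2 rot [-0.0013, 0.0, 0.0011] dist 38.6mm 0.3deg
[[-0.29, -0.03, 0.72], [-0.29, -0.03, 0.72]]
t 10.30 n=4 rot [-0.0006, 0.0, 0.0005] dist 74.1mm 0.3deg
[[-0.19, -0.01, 0.72], [-0.19, -0.02, 0.72], [-0.19, -0.02, 0.72], [-0.19, -0.02, 0.72]]
[(-119, 61), (-114, 61), (-112, 204), (-110, 67), (-109, 208), (-107, 65), (-105, 70), (-104, 73), (-102, 68), (-100, 71), (-99, 200), (-97, 74), (-95, 75), (-94, 75), (-92, 196), (-90, 196), (-89, 194), (-87, 194), (-85, 193), (-84, 81), (-81, 77), (-80, 297), (-77, 190), (-74, 187), (-72, 89), (-70, 79), (-68, 183), (-67, 90), (-64, 90), (-62, 181), (-59, 66), (-55, 97), (-53, 176), (-50, 173), (-47, 174), (-43, 169), (-41, 81), (-38, 165), (-35, 165), (-32, 86), (-29, 165), (-26, 161), (-23, 157), (-18, 154), (-15, 155), (-13, 153), (-9, 150), (-6, 148), (-3, 146), (0, 129), (2, 143), (6, 141), (11, 137), (14, 137), (17, 140), (21, 141), (24, 140), (28, 139)]
```

>>> {"op": "send_rows", "data": {
  "fingers": [1,1,1,1,1,1,1,1],
  "offset": [
    [-0.2,0,0.47],
    [-0.2,0,0.47],
    [-0.2,0,0.47],
    [-0.05,0,0.5],
    [-0.05,0,0.45],
    [-0.03,0,0.35],
    [0,0,0.2],
    [0,0,0]
  ],
  "delta_rot": [
    [0,0,0],
    [0,0,0],
    [0,0,0],
    [0,0,0],
    [0,0,0],
    [0,0,0],
    [0,0,0],
    [0,0,0]
  ]
}}

```text
t: 11.02
position: [0.4852, -0.2226, 0.1904]
orientation: [-179.9, -0.0, 54.5]
force: [-0.1, -0.6, 0.6]
opening: 0.007
gripper_force: 0.0
```

```bash
python3 - <<'E'
from h import *
ust()
f=bot.grab_frame("scene"); P=pts(f); Q=(P-Bo)@B*1000; x,y,z=Q[...,0],Q[...,1],Q[...,2]
for y0,y1 in((-50,-20),):
  m=(y<y1)&(y>y0)&(x<60)&(x>-90)&(z>0)&(z<60); pf=np.polyfit(x[m&(x>-76)],z[m&(x>-76)],1); print(m.sum(),pf, [(int(a),int(b)) for a,b in sorted(zip(x[m],z[m]))][::20])
E
```

```text
t 11.02 tip unit [-63.5  22.9 106.4] F unit [-0.5 -0.3  0.6] rpy [-179.9   -0.    54.5] j [-30.  27. 103.   0.  51.   6.]
491 [-2.53696475e-03  2.73020540e+01] [(-89, 21), (-82, 22), (-73, 27), (-67, 27), (-61, 26), (-54, 29), (-49, 29), (-43, 23), (-35, 28), (-29, 27), (-23, 27), (-18, 27), (-11, 27), (-6, 27), (0, 26), (5, 27), (11, 26), (17, 26), (22, 25), (28, 25), (34, 27), (39, 27), (46, 26), (51, 27), (57, 28)]
```

The flap lies flat at z ≈ 27 (shut). I nudge it once more, retreat, and look at the catch.

>>> {"op": "send_rows", "data": {
  "fingers": [1,1,1,1,1,1,1,1],
  "offset": [
    [0,0,0.1],
    [0,0,0.1],
    [0,0,0],
    [0,0,-0.6],
    [0,0,-1],
    [-0.3,0,-1],
    [-0.3,0,-1],
    [0,0,0]
  ],
  "delta_rot": [
    [0,0,0],
    [0,0,0],
    [0,0,0],
    [0,0,0],
    [0,0,0],
    [0,0,0],
    [0,0,0],
    [0,0,0]
  ]
}}

```text
t: 11.73
position: [0.4774, -0.2365, 0.2811]
orientation: [179.6, -0.1, 54.5]
force: [0.8, -0.1, 1.2]
opening: 0.004
gripper_force: 0.0
```

```bash
python3 - <<'E'
from h import *
ust()
f=bot.grab_frame("scene"); np.savez("f_s3.npz",**f); P=pts(f); Q=(P-Bo)@B*1000; x,y,z=Q[...,0],Q[...,1],Q[...,2]
m=(abs(y)<50)&(x<60)&(x>-76)&(z>0)&(z<60)&~((x<-40)&(abs(y)<20)); print("flap z",np.median(z[m]),np.polyfit(x[m],z[m],1))
m=(z>31)&(z<45)&(abs(y)<30)&(x<-35)&(x>-95); q=Q[m]; print("catch",m.sum(),cv2.minEnclosingCircle(q[:,:2].astype(np.float32)),np.percentile(q,[3,50,97],axis=0).round(1).tolist())
t=bot.grab_frame("top"); F=lambda f:192/np.tan(np.radians(f["vfov"]/2))
# rectify face plane z=39 around the catch: 40x40 mm, 10px/mm
def rect(f):
    H=[];src=[];
    for a,b in((-82,-20),(-42,-20),(-42,20),(-82,20)):
        p=np.linalg.inv(f["pose"])@np.r_[Bo+B@(np.array([a,b,37])/1000),1]; src.append([p[0]/p[2]*F(f)+f["cx"],p[1]/p[2]*F(f)+f["cy"]])
    M=cv2.getPerspectiveTransform(np.float32(src),np.float32([[0,400],[0,0],[400,0],[400,400]])) # col = +y dir, row up = uphill
    M=cv2.getPerspectiveTransform(np.float32(src),np.float32([[400,400],[400,0],[0,0],[0,400]])) # seen from outside: up=uphill,right=-y
    return cv2.warpPerspective(f["img"],M,(400,400),flags=cv2.INTER_CUBIC)
cv2.imwrite("pics/catch.png",np.hstack([rect(f),rect(t)]))
E
```

```text
t 11.73 tip unit [-79.2  20.4 197.1] F unit [ 0.4 -0.7  1.2] rpy [ 1.796e+02 -1.000e-01  5.450e+01] j [-31.  20.  99.   0.  61.   4.]
flap z 27.575681839466856 [-2.44357661e-04  2.75720717e+01]
catch 89 ((-57.64738082885742, 2.0706419944763184), 21.791576385498047) [[-77.1, -17.6, 31.4], [-64.9, -2.8, 36.7], [-46.0, 13.6, 39.3]]
```

View pics/catch.png

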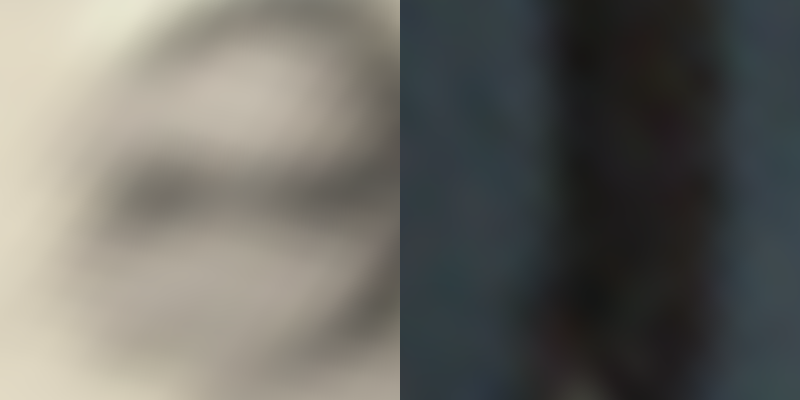

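The left image, a rectified view of the flap, shows the catch with its slot horizontal at row ≈190, so the latch is at about 0 and the slot is at bay x ≈ -61. Next I refine with wrist depth and plan the key grasp.

```bash
cat >> h.py <<'E'
def wpts(f):
    F=192/np.tan(np.radians(f["vfov"]/2)); u,v=np.meshgrid(np.arange(512),np.arange(384)); dx,dy=u-f["cx"],v-f["cy"]; r=np.hypot(dx,dy)+1e-9; th=np.minimum(r/F,1.45); z=f["range_z"]
    X=np.stack([np.tan(th)*dx/r*z,np.tan(th)*dy/r*z,z],-1); P=X@f["pose"][:3,:3].T+f["pose"][:3,3]; P[z==0]=np.nan; return P
E
python3 - <<'E'
from h import *
f=bot.grab_frame("wrist"); P=wpts(f); Q=(P-Bo)@B*1000; x,y,z=Q[...,0],Q[...,1],Q[...,2]
m=(abs(y)<50)&(x<60)&(x>-76)&(z>15)&(z<40)&~((x<-40)&(abs(y)<20)); print(m.sum(),"flap z",np.median(z[m]) if m.any() else 0, np.percentile(y[m],[1,99]) if m.any() else 0,np.percentile(x[m],[1,99]))
m=(z>32)&(z<48)&(abs(y)<30)&(x<-35)&(x>-95); q=Q[m]; print(m.sum()); 
if len(q)>20: print(cv2.minEnclosingCircle(q[:,:2].astype(np.float32)),np.percentile(q,[2,50,98],axis=0).round(1).tolist())
s=np.load("f_s3.npz"); P=pts(s); k=(P[...,2]>.066)&(P[...,2]<.09)&(P[...,0]>.40)&(P[...,0]<.5)&(P[...,1]<-.31)&(P[...,1]>-.42); print("key",cv2.minAreaRect((P[k][:,:2]*1000).astype(np.float32)))
line(yawR(87.5),[.4494,-.3588,.15])
E
```

```text
13040 flap z 28.737835484693584 [-48.97247275  49.10389826] [-70.78337194  59.12173993]
500
((-62.678794860839844, -2.382498025894165), 16.754018783569336) [[-75.9, -16.4, 32.3], [-55.2, -4.9, 37.8], [-47.2, 12.3, 39.4]]
key ((450.0151672363281, -358.7463684082031), (41.73345947265625, 12.596620559692383), 88.11975860595703)
t 11.88 n=7 rot [-0.0, -0.0001, -0.0524] dist 140.7mm 33.0deg
[[-0.67, 0.29, 0.35], [-0.69, 0.23, 0.35], [-0.7, 0.17, 0.35], [-0.72, 0.11, 0.35], [-0.72, 0.05, 0.35], [-0.72, -0.0, 0.35], [-0.72, -0.06, 0.35]]
```

>>> {"op": "send_rows", "data": {
  "fingers": [0,0,0,0,0,0,0],
  "offset": [
    [-0.67,0.29,0.35],
    [-0.69,0.23,0.35],
    [-0.7,0.17,0.35],
    [-0.72,0.11,0.35],
    [-0.72,0.05,0.35],
    [-0.72,0,0.35],
    [-0.72,-0.06,0.35]
  ],
  "delta_rot": [
    [0,0,-0.0524],
    [0,0,-0.0524],
    [0,0,-0.0524],
    [0,0,-0.0524],
    [0,0,-0.0524],
    [0,0,-0.0524],
    [0,0,-0.0524]
  ]
}}

```text
t: 12.47
position: [0.449, -0.3592, 0.213]
orientation: [-179.9, -0.1, 87.7]
force: [0.2, -0.4, 1.1]
opening: 0.455
gripper_force: 0.0
```

```bash
python3 - <<'E'
from h import *
st(); line(yawR(88),[.4496,-.3588,.063])
E
```

```text
12.47 [ 0.449  -0.3592  0.213 ] [-1.799e+02 -1.000e-01  8.770e+01] F [ 0.2 -0.4  1.1] open mm 42.3 gf 0.0 j [-43.  29.  95.   0.  56. -41.]
t 12.47 n=4 rot [-0.0003, -0.0004, -0.0007] dist 85.0mm 0.3deg
[[0.0, 0.01, 0.85], [0.0, 0.01, 0.85], [0.0, 0.01, 0.85], [0.0, 0.01, 0.85]]
```

>>> {"op": "send_rows", "data": {
  "fingers": [0,0,0,0,0,1,1,1],
  "offset": [
    [0,0.01,0.85],
    [0,0.01,0.85],
    [0,0.01,0.85],
    [0,0.01,0.83],
    [0,0,0],
    [0,0,0],
    [0,0,0],
    [0,0,0]
  ],
  "delta_rot": [
    [0,0,0],
    [0,0,0],
    [0,0,0],
    [0,0,0],
    [0,0,0],
    [0,0,0],
    [0,0,0],
    [0,0,0]
  ]
}}

```text
t: 13.13
position: [0.4508, -0.359, 0.1314]
orientation: [180.0, -0.0, 87.5]
force: [0.3, -0.5, 0.2]
opening: 0.334
gripper_force: 0.0
```

>>> {"op": "send_rows", "data": {
  "fingers": [1,1,1,1],
  "offset": [
    [0,0,0],
    [0,0,0],
    [0,0,0],
    [0,0,0]
  ],
  "delta_rot": [
    [0,0,0],
    [0,0,0],
    [0,0,0],
    [0,0,0]
  ]
}}

```text
t: 13.47
position: [0.4506, -0.359, 0.1309]
orientation: [180.0, -0.0, 87.5]
force: [-0.6, 0.7, 4.8]
opening: 0.127
gripper_force: 30.0
```

```bash
python3 - <<'E'
from h import *
st()
E
```

```text
13.47 [ 0.4506 -0.359   0.1309] [180.   -0.   87.5] F [-0.6  0.7  4.8] open mm 11.9 gf 30.0 j [-43.  36.  98.   0.  47. -41.]
```

>>> {"op": "send_rows", "data": {
  "fingers": [1,1,1,1,1],
  "offset": [
    [0,0,-0.4],
    [0,0,-0.8],
    [0,0,-0.8],
    [0,0,-0.8],
    [0,0,-0.7]
  ],
  "delta_rot": [
    [0,0,0],
    [0,0,0],
    [0,0,0],
    [0,0,0],
    [0,0,0]
  ]
}}

```text
t: 13.88
position: [0.4505, -0.359, 0.2198]
orientation: [180.0, -0.0, 87.5]
force: [-0.2, 0.2, 0.4]
opening: 0.124
gripper_force: 30.0
```

```bash
cat >> h.py <<'E'
RK=np.stack([B[:,1],B[:,0],-B[:,2]],1)
rk=lambda deg: RK@Ro.from_euler("z",deg,degrees=True).as_matrix()
E
python3 - <<'E'
from h import *
st(); line(rk(2),bay(-62.3,-1.5,65),.125)
E
```

```text
13.88 [ 0.4505 -0.359   0.2198] [180.   -0.   87.5] F [-0.2  0.2  0.4] open mm 11.6 gf 30.0 j [-43.  28.  95.   0.  57. -41.]
t 13.88 n=9 rot [-0.0335, 0.0188, -0.066] dist 79.0mm 61.8deg
[[0.18, -0.18, -0.06], [0.17, -0.14, -0.04], [0.16, -0.11, -0.02], [0.14, -0.07, -0.01], [0.12, -0.04, 0.01], [0.09, -0.02, 0.03], [0.07, 0.01, 0.05], [0.04, 0.03, 0.07]]
[[0.01, 0.04, 0.09]]
```

>>> {"op": "send_rows", "data": {
  "fingers": [1,1,1,1,1,1,1,1],
  "offset": [
    [0.18,-0.18,-0.06],
    [0.17,-0.14,-0.04],
    [0.16,-0.11,-0.02],
    [0.14,-0.07,-0.01],
    [0.12,-0.04,0.01],
    [0.09,-0.02,0.03],
    [0.07,0.01,0.05],
    [0.04,0.03,0.07]
  ],
  "delta_rot": [
    [-0.0335,0.0188,-0.066],
    [-0.0335,0.0188,-0.066],
    [-0.0335,0.0188,-0.066],
    [-0.0335,0.0188,-0.066],
    [-0.0335,0.0188,-0.066],
    [-0.0335,0.0188,-0.066],
    [-0.0335,0.0188,-0.066],
    [-0.0335,0.0188,-0.066]
  ]
}}

```text
t: 14.55
position: [0.4328, -0.3359, 0.2186]
orientation: [153.0, -2.2, 136.8]
force: [-0.1, -0.6, -0.5]
opening: 0.127
gripper_force: 30.0
```

>>> {"op": "send_rows", "data": {
  "fingers": [1,1,1],
  "offset": [
    [0.01,0.04,0.09],
    [0,0,0],
    [0,0,0]
  ],
  "delta_rot": [
    [-0.0335,0.0188,-0.066],
    [0,0,0],
    [0,0,0]
  ]
}}

```text
t: 14.8
position: [0.4339, -0.3347, 0.2163]
orientation: [150.1, -1.1, 142.3]
force: [-0.7, -0.6, -0.7]
opening: 0.126
gripper_force: 30.0
```

```bash
python3 - <<'E'
from h import *
bst(.125); line(rk(2),bay(-62.3,-1.5,45),.125)
s=bot.grab_frame("scene"); P=pts(s); hsv=cv2.cvtColor(s["img"],cv2.COLOR_BGR2HSV); rd=(cv2.inRange(hsv,(0,140,50),(6,255,255))|cv2.inRange(hsv,(174,140,50),(180,255,255)))>0
Q=(P-Bo)@B*1000; m=rd&(np.abs(Q[...,0]+62)<40)&(abs(Q[...,1])<40); q=Q[m]; print(len(q), np.percentile(q,[3,50,97],axis=0).round(1).tolist() if len(q) else 0)
v,u=np.nonzero(m); v0,u0=int(v.mean()),int(u.mean()); w=bot.grab_frame("wrist")
cv2.imwrite("pics/k.png",np.hstack([cv2.resize(s["img"][v0-25:v0+50,u0-38:u0+37],(400,400),interpolation=cv2.INTER_CUBIC),cv2.resize(w["img"],(400,400))]))
E
```

```text
t 14.8 pt bay [-63.3  -1.2  64. ] F bay [-1.1  0.2 -0.1] rpy [150.1  -1.1 142.3] mm 11.7 gf 30.0 tq [-0.29  0.15  0.02]
t 14.80 n=1 rot [-0.0008, 0.0003, -0.0021] dist 19.0mm 0.2deg
[[-0.01, 0.04, 0.76]]
85 [[-66.9, -24.9, 103.7], [-60.1, -20.7, 127.4], [-55.6, 0.5, 136.4]]
```

View pics/k.png

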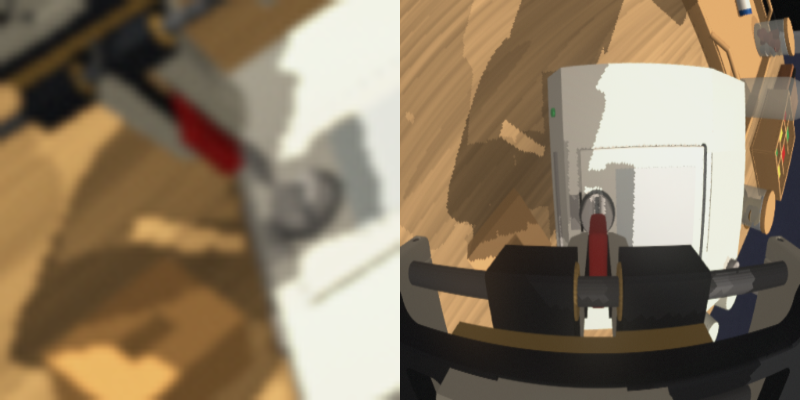

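The wrist view shows the key (598,245) lined up with the catch disc (598,212). Inserting.

>>> {"op": "send_rows", "data": {
  "fingers": [1,1,1,1,1,1,1],
  "offset": [
    [-0.01,0.04,0.4],
    [0,0,0.4],
    [0,0,0.2],
    [0,0,0.12],
    [0,0,0.1],
    [0,0,0.08],
    [0,0,0]
  ],
  "delta_rot": [
    [0,0,0],
    [0,0,0],
    [0,0,0],
    [0,0,0],
    [0,0,0],
    [0,0,0],
    [0,0,0]
  ]
}}

```text
t: 15.48
position: [0.4441, -0.3208, 0.1881]
orientation: [150.0, -1.0, 142.5]
force: [-1.8, -2.4, -4.4]
opening: 0.124
gripper_force: 30.0
```

```bash
python3 - <<'E'
from h import *
bst(.125); line(rk(2),bay(-62.3,-1.5,31),.125)
E
```

```text
t 15.48 pt bay [-62.3  -1.3  31. ] F bay [-4.8  0.1 -2.3] rpy [150.   -1.  142.5] mm 11.6 gf 30.0 tq [-1.09  0.74  0.01]
t 15.48 n=1 rot [-0.0003, -0.0001, 0.0002] dist 0.2mm 0.0deg
[[-0.01, 0.0, -0.0]]
```

>>> {"op": "send_rows", "data": {
  "fingers": [1,1,1,1,1,1,1,1],
  "offset": [
    [0,-0.03,0],
    [0,0,0],
    [0,0,0],
    [0,0,0],
    [0,0,0],
    [0,0,0],
    [0,0,0],
    [0,0,0]
  ],
  "delta_rot": [
    [0,0,0],
    [0,0,0.07],
    [0,0,0.07],
    [0,0,0.07],
    [0,0,0.07],
    [0,0,0.07],
    [0,0,0.07],
    [0,0,0.07]
  ]
}}

```text
t: 16.15
position: [0.4436, -0.3214, 0.188]
orientation: [158.3, -21.2, 101.9]
force: [-1.8, -2.8, -4.0]
opening: 0.132
gripper_force: 30.0
```

```bash
cat >> h.py <<'E'
def kst():
    bst(.125); s=bot.observe(); R0=Ro.from_euler("xyz",s["orientation"],degrees=True).as_matrix(); print("key turn",np.degrees(Ro.from_matrix(RK.T@R0).as_rotvec()).round(1),"torque tool axes",(R0.T@s["wrist_torque"]).round(2))
E
python3 -c "
from h import *
kst()"
```

```text
t 16.15 pt bay [-63.1  -1.3  31.3] F bay [-4.9 -0.2 -1.8] rpy [158.3 -21.2 101.9] mm 12.3 gf 30.0 tq [-1.15  0.74 -0.  ]
key turn [ 0.   0.  46.4] torque tool axes [ 0.9  -1.04 -0.04]
```

>>> {"op": "send_rows", "data": {
  "fingers": [1,1,1,1,1,1,1,1],
  "offset": [
    [0,0,0],
    [0,0,0],
    [0,0,0],
    [0,0,0],
    [0,0,0],
    [0,0,0],
    [0,0,0],
    [0,0,0]
  ],
  "delta_rot": [
    [0,0,0.07],
    [0,0,0.07],
    [0,0,0.07],
    [0,0,0.07],
    [0,0,0.07],
    [0,0,0.07],
    [0,0,0.06],
    [0,0,0]
  ]
}}

```text
t: 16.82
position: [0.444, -0.3215, 0.1883]
orientation: [179.7, -30.0, 54.7]
force: [-0.2, -2.4, -2.2]
opening: 0.129
gripper_force: 30.0
```

```bash
python3 -c "
from h import *
kst()"
```

```text
t 16.82 pt bay [-62.8  -1.8  31.4] F bay [-2.9 -1.3 -0.8] rpy [179.7 -30.   54.7] mm 12.0 gf 30.0 tq [-0.89  0.2  -0.18]
key turn [-0.  -0.  89.5] torque tool axes [-0.39 -0.84 -0.02]
```

Now at 89.5° with only friction torque. I continue through the blade's play to the hard stop.

>>> {"op": "send_rows", "data": {
  "fingers": [1,1,1,1,1],
  "offset": [
    [0,0,0],
    [0,0,0],
    [0,0,0],
    [0,0,0],
    [0,0,0]
  ],
  "delta_rot": [
    [0,0,0.04],
    [0,0,0.03],
    [0,0,0.03],
    [0,0,0.02],
    [0,0,0]
  ]
}}

```text
t: 17.23
position: [0.4441, -0.3215, 0.1884]
orientation: [-174.3, -29.5, 42.7]
force: [2.0, -3.2, -2.5]
opening: 0.13
gripper_force: 30.0
```

```bash
python3 -c "
from h import *
kst()"
```

```text
t 17.23 pt bay [-62.7  -1.9  31.5] F bay [-2.5 -3.6 -1.4] rpy [-174.3  -29.5   42.7] mm 12.1 gf 30.0 tq [-1.16  0.12 -0.27]
key turn [ -0.1  -0.  100. ] torque tool axes [-0.8  -0.88 -0.06]
```

>>> {"op": "send_rows", "data": {
  "fingers": [1,1,1,1],
  "offset": [
    [0,0,0],
    [0,0,0],
    [0,0,0],
    [0,0,0]
  ],
  "delta_rot": [
    [0,0,0.02],
    [0,0,0.02],
    [0,0,0.02],
    [0,0,0]
  ]
}}

```text
t: 17.57
position: [0.4442, -0.3216, 0.1883]
orientation: [-171.4, -28.8, 36.6]
force: [3.3, -4.5, -2.8]
opening: 0.128
gripper_force: 30.0
```

```bash
python3 -c "
from h import *
kst()"
```

```text
t 17.57 pt bay [-62.8  -2.   31.5] F bay [-2.9 -5.3 -1.6] rpy [-171.4  -28.8   36.6] mm 11.9 gf 30.0 tq [-1.43 -0.09 -0.41]
key turn [-1.000e-01 -1.000e-01  1.054e+02] torque tool axes [-1.25 -0.8  -0.1 ]
```

>>> {"op": "send_rows", "data": {
  "fingers": [1,1,1,1,1],
  "offset": [
    [0,0.03,0],
    [0,0,0],
    [0,0,0],
    [0,0,0],
    [0,0,0]
  ],
  "delta_rot": [
    [0,0,0],
    [0,0,0.02],
    [0,0,0.02],
    [0,0,0.02],
    [0,0,0]
  ]
}}

```text
t: 17.98
position: [0.4444, -0.3218, 0.1882]
orientation: [-168.4, -27.9, 30.5]
force: [1.4, -2.2, -1.2]
opening: 0.131
gripper_force: 30.4
```

```bash
python3 -c "
from h import *
kst()
s=bot.grab_frame('scene'); P=pts(s); Q=(P-Bo)@B*1000
hsv=cv2.cvtColor(s['img'],cv2.COLOR_BGR2HSV); rd=(cv2.inRange(hsv,(0,140,50),(6,255,255))|cv2.inRange(hsv,(174,140,50),(180,255,255)))>0
m=rd&(np.abs(Q[...,0]+62)<40)&(abs(Q[...,1])<40); q=Q[m]; print(len(q),np.percentile(q,[3,50,97],axis=0).round(1).tolist() if len(q) else 0); v,u=np.nonzero(m); v0,u0=int(v.mean()),int(u.mean()); w=bot.grab_frame('wrist')
cv2.imwrite('pics/k2.png',np.hstack([cv2.resize(s['img'][v0-30:v0+45,u0-38:u0+37],(400,400),interpolation=cv2.INTER_CUBIC),cv2.resize(w['img'][150:300,180:330],(400,400))]))
"
```

```text
t 17.98 pt bay [-62.9  -2.2  31.4] F bay [-1.5 -2.4 -0.5] rpy [-168.4  -27.9   30.5] mm 12.2 gf 30.4 tq [-1.18 -0.08  0.1 ]
key turn [ -0.    0.  110.8] torque tool axes [-0.88 -0.64 -0.46]
64 [[-57.8, -13.5, 72.9], [-48.4, -9.9, 94.7], [-42.6, 1.8, 104.2]]
```

View pics/k2.png

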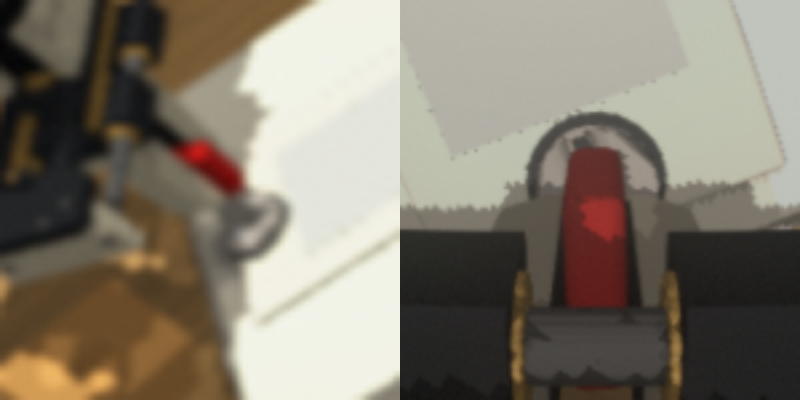

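The wrist picture shows the key in the catch. Axial torque jumped to 0.46 N·m, so it is on the hard stop. I unwind inside the blade's play and pull out.

>>> {"op": "send_rows", "data": {
  "fingers": [1,1,1,1,1,1,1,1],
  "offset": [
    [0,0,0],
    [0,0,0],
    [0,0,0],
    [0,0,-0.2],
    [0,0,-0.4],
    [0,0,-0.6],
    [0,0,-0.8],
    [0,0,0]
  ],
  "delta_rot": [
    [0,0,-0.06],
    [0,0,-0.06],
    [0,0,-0.03],
    [0,0,0],
    [0,0,0],
    [0,0,0],
    [0,0,0],
    [0,0,0]
  ]
}}

```text
t: 18.75
position: [0.4295, -0.3438, 0.2346]
orientation: [-176.0, -29.7, 45.7]
force: [0.0, -1.0, 0.4]
opening: 0.128
gripper_force: 30.0
```

```bash
python3 - <<'E'
from h import *
kst(); line(yawR(87.5),[.4504,-.359,.095],.125)
f=bot.grab_frame("scene")
F=192/np.tan(np.radians(f["vfov"]/2)); src=[]
for a,b in((-82,-20),(-42,-20),(-42,20),(-82,20)):
    p=np.linalg.inv(f["pose"])@np.r_[Bo+B@(np.array([a,b,37])/1000),1]; src.append([p[0]/p[2]*F+f["cx"],p[1]/p[2]*F+f["cy"]])
M=cv2.getPerspectiveTransform(np.float32(src),np.float32([[400,400],[400,0],[0,0],[0,400]])); cv2.imwrite("pics/catch2.png",cv2.warpPerspective(f["img"],M,(400,400),flags=cv2.INTER_CUBIC))
E
```

```text
t 18.75 pt bay [-62.8  -3.4  84.8] F bay [-0.5 -0.6  0.8] rpy [-176.   -29.7   45.7] mm 11.9 gf 30.0 tq [-0.23  0.26 -0.01]
key turn [-0.1 -0.2 97.4] torque tool axes [ 0.02 -0.34  0.04]
t 18.75 n=8 rot [0.0098, -0.0413, -0.0553] dist 74.4mm 50.2deg
[[-0.0, 0.23, -0.01], [-0.02, 0.2, 0.01], [-0.03, 0.17, 0.03], [-0.03, 0.14, 0.05], [-0.04, 0.11, 0.08], [-0.03, 0.08, 0.1], [-0.03, 0.05, 0.12], [-0.02, 0.02, 0.14]]
```

View pics/catch2.png

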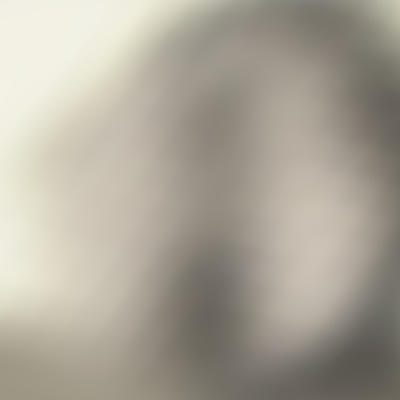

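The slot now runs up and down the slope (dark band at columns ≈215), so it is locked. Returning the key.

>>> {"op": "send_rows", "data": {
  "fingers": [1,1,1,1,1,1,1,1],
  "offset": [
    [0,0.23,-0.01],
    [-0.02,0.2,0.01],
    [-0.03,0.17,0.03],
    [-0.03,0.14,0.05],
    [-0.04,0.11,0.08],
    [-0.03,0.08,0.1],
    [-0.03,0.05,0.12],
    [-0.02,0.02,0.14]
  ],
  "delta_rot": [
    [0.0098,-0.0413,-0.0553],
    [0.0098,-0.0413,-0.0553],
    [0.0098,-0.0413,-0.0553],
    [0.0098,-0.0413,-0.0553],
    [0.0098,-0.0413,-0.0553],
    [0.0098,-0.0413,-0.0553],
    [0.0098,-0.0413,-0.0553],
    [0.0098,-0.0413,-0.0553]
  ]
}}

```text
t: 19.47
position: [0.4501, -0.3565, 0.2161]
orientation: [-179.8, -0.1, 87.9]
force: [0.4, 0.2, -1.5]
opening: 0.128
gripper_force: 30.0
```

```bash
python3 - <<'E'
from h import *
s=bot.observe(); st(); line(yawR(87.5),[.4504,-.359,.095],.125); line(yawR(87.5),[.4504,-.359,.0065],.125)
for n in("scene","top"):
    f=bot.grab_frame(n); P=pts(f); hsv=cv2.cvtColor(f["img"],cv2.COLOR_BGR2HSV); rd=(cv2.inRange(hsv,(0,120,40),(6,255,255))|cv2.inRange(hsv,(174,120,40),(180,255,255)))>0
    m=rd&(np.hypot(P[...,0]-.45,P[...,1]+.36)<.06); q=P[m]; print(n,m.sum())
    if m.sum()>8: print(cv2.minAreaRect((q[:,:2]*1000).astype(np.float32)),np.percentile(q,[3,50,97],axis=0).round(4).tolist())
E
```

```text
19.47 [ 0.4501 -0.3565  0.2161] [-1.798e+02 -1.000e-01  8.790e+01] F [ 0.4  0.2 -1.5] open mm 11.9 gf 30.0 j [-43.  28.  95.  -0.  56. -41.]
t 19.47 n=1 rot [-0.0021, -0.0006, 0.0043] dist 4.8mm 0.4deg
[[-0.1, 0.02, -0.16]]
t 19.47 n=4 rot [-0.0005, -0.0001, 0.0011] dist 84.6mm 0.4deg
[[-0.03, 0.01, 0.85], [-0.03, 0.01, 0.85], [-0.03, 0.01, 0.85], [-0.02, 0.01, 0.85]]
scene 76
((451.4612731933594, -367.7470397949219), (12.959981918334961, 19.92110824584961), 4.985448360443115) [[0.4453, -0.3773, 0.1329], [0.4545, -0.3711, 0.1561], [0.4566, -0.3611, 0.1649]]
top 0
```

>>> {"op": "send_rows", "data": {
  "fingers": [1,1,1,1,1,1,1],
  "offset": [
    [-0.1,0.01,0.3],
    [0,0.01,0.7],
    [0,0,0.7],
    [0,0,0.7],
    [0,0,0.5],
    [0,0,0.3],
    [0,0,0]
  ],
  "delta_rot": [
    [0,0,0],
    [0,0,0],
    [0,0,0],
    [0,0,0],
    [0,0,0],
    [0,0,0],
    [0,0,0]
  ]
}}

```text
t: 20.15
position: [0.4495, -0.3591, 0.1351]
orientation: [-179.8, -0.3, 87.5]
force: [-0.7, -0.2, -1.4]
opening: 0.129
gripper_force: 30.0
```

```bash
python3 -c "
from h import *
st()"
```

```text
20.15 [ 0.4495 -0.3591  0.1351] [-179.8   -0.3   87.5] F [-0.7 -0.2 -1.4] open mm 12.0 gf 30.0 j [-43.  35.  98.   0.  47. -41.]
```

No contact yet at 4 mm above seating. Down to seat, then release and retreat.

>>> {"op": "send_rows", "data": {
  "fingers": [1,1,1,1],
  "offset": [
    [0,0,0.1],
    [0,0,0.06],
    [0,0,0],
    [0,0,0]
  ],
  "delta_rot": [
    [0,0,0],
    [0,0,0],
    [0,0,0],
    [0,0,0]
  ]
}}

```text
t: 20.48
position: [0.4504, -0.3594, 0.1333]
orientation: [-179.9, -0.1, 87.6]
force: [-0.2, 0.8, -0.1]
opening: 0.129
gripper_force: 30.0
```

>>> {"op": "send_rows", "data": {
  "fingers": [0.4,0.4,0.2,0.2,0.2,0.2,0.2,0.2],
  "offset": [
    [0,0,0],
    [0,0,0],
    [0,0,0],
    [0,0,-0.3],
    [0,0,-0.8],
    [0,0,-1],
    [0,0,-1],
    [0,0,-1]
  ],
  "delta_rot": [
    [0,0,0],
    [0,0,0],
    [0,0,0],
    [0,0,0],
    [0,0,0],
    [0,0,0],
    [0,0,0],
    [0,0,0]
  ]
}}

```text
t: 21.15
position: [0.4502, -0.3595, 0.237]
orientation: [-179.9, -0.2, 87.6]
force: [-0.7, 0.5, 0.3]
opening: 0.4
gripper_force: 0.0
```

>>> {"op": "send_rows", "data": {
  "fingers": [0.2,0.2,0.2,0.2,0.2],
  "offset": [
    [-1,0,-1],
    [-1,0,-1],
    [-1,0,-1],
    [-1,0,-1],
    [0,0,0]
  ],
  "delta_rot": [
    [0,0,0],
    [0,0,0],
    [0,0,0],
    [0,0,0],
    [0,0,0]
  ]
}}

```text
t: 21.57
position: [0.4462, -0.4638, 0.3407]
orientation: [179.8, 0.2, 87.5]
force: [0.9, -1.3, 1.2]
opening: 0.402
gripper_force: 0.0
```

```bash
python3 - <<'E'
from h import *
st()
f=bot.grab_frame("scene"); P=pts(f); cv2.imwrite("pics/end.png",cv2.resize(f["img"][90:330,100:420],(800,600),interpolation=cv2.INTER_CUBIC))
k=(P[...,2]>.05)&(P[...,2]<.12)&(P[...,0]>.40)&(P[...,0]<.5)&(P[...,1]<-.31)&(P[...,1]>-.42); q=P[k]; print("key z max",np.percentile(q[:,2],97),cv2.minAreaRect((q[q[:,2]>.066][:,:2]*1000).astype(np.float32)))
Q=(P-Bo)@B*1000; x,y,z=Q[...,0],Q[...,1],Q[...,2]; m=(abs(y)<50)&(x<60)&(x>-76)&(z>0)&(z<60)&~((x<-40)&(abs(y)<20)); print("flap z",np.median(z[m]),np.polyfit(x[m],z[m],1))
E
```

```text
21.57 [ 0.4462 -0.4638  0.3407] [179.8   0.2  87.5] F [ 0.9 -1.3  1.2] open mm 37.4 gf 0.0 j [-50.  28.  77.  -0.  74. -48.]
key z max 0.08018740563814337 ((451.4542541503906, -359.38189697265625), (40.9632682800293, 13.471660614013672), 89.73826599121094)
flap z 27.593295859479724 [8.75400838e-04 2.75773198e+01]
```

View pics/end.png

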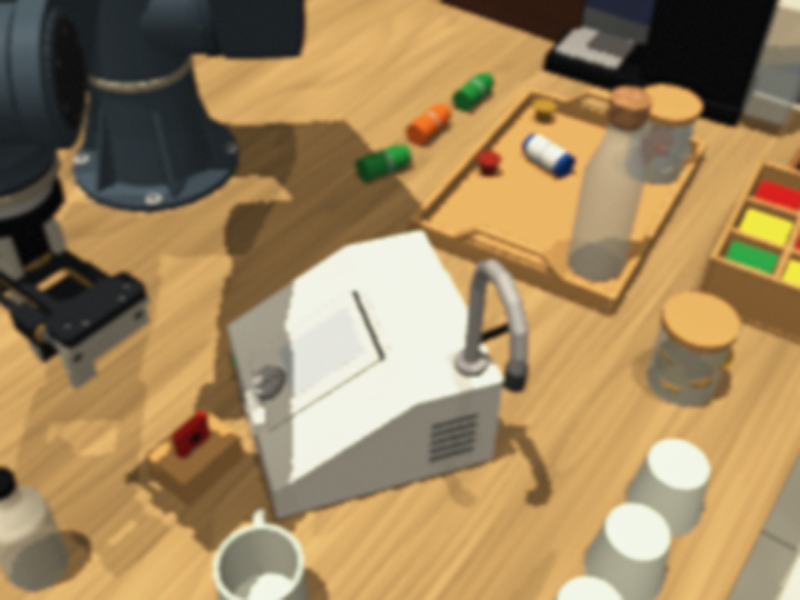

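The final view shows the flap flat with the catch at (267,382), the key in its block at (190,435), the spare on the tray at (548,155), and everything else where it stood.

```bash
python3 -c "
from workcell import bot
print(bot.job_done())"
```

```text
the job is handed in; nothing more can be done
None
```

I handed the job in at about 21.6 s: the cartridge is home with its neck downhill in the yoke, the flap is shut and locked to its hard stop, the key is back in its block, and the spare is still on the tray.

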